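# Reload the curing drawer and drop its latch

### The arm

A 7-joint arm with a two-finger parallel gripper is mounted at the origin on the work surface. World frame = base frame: x ahead of the robot, y to its left, z up, the work surface at z = 0. Lengths are in m, angles in rad, forces in N, time in s.
With the tool pointing down it reaches from about 0.35 to 0.9 m from the base axis. Payload 7.2 kg.
Tool frame: the origin (TCP) lies at the very end of the fingers, on their centre line; the grasp point (between the pads) lies 19 mm behind it; z points along the fingers, y is the line along which they close (so a half turn about z gives the same grasp; the last joint's range is limited). The gripper opens to 85 mm and grips with 20 to 120 N. Pads are 22 mm wide; open, the fingers measure 114 mm over their backs; the gripper's body (76 mm by 85 mm) begins 54 mm behind the grasp point. The pads swing forward as they close: fully open they stand 13 mm farther back than shut.
Start: joints at [1.235, 0.411, -0.013, 1.596, 0.006, 1.134, -0.082], TCP at [0.165, -0.603, 0.231] pointing down, gripper open.
Joint ranges: [-2.95, 2.95], [-0.29, 1.99], [-1.47, 1.44], [0.14, 2.54], [-1.03, 4.17], [0.13, 1.85], [-2.86, 2.86]. Speed limits (rad/s): [2.39, 2.39, 3.01, 3.01, 3.14, 3.14, 3.14].

### API

Orientations are given as a unit quaternion [w, x, y, z].
In Python, from station import observe, capture, finish_job gives the robot as it stands. The module is installed in compiled form; this text tells all that it offers.
- The arm moves only by the tool drive_tool, never from a script. Its argument "commands" is a list of rows, each a list of 2 entries, a list of its own where there are three numbers: the shift along the tool's x, y, z in mm, then the turn about the tool's z in degrees. A call has 1 to 5 rows; each row is the pose to reach, as a shift and turn from the pose commanded when the call began, along the tool's axes at that moment; what a row does not reach only later rows make up. A row lasts 1/10 s, in which the tool goes at most 50 mm and 8.59 degrees, less where a joint would pass 70% of its speed; a pose out of reach is approached as far as the arm can. A call with a gripper value outside its range is refused whole. "jaw" is the finger opening in mm, from 0 to 85.4, set as the call begins (left out, the last holds). The fingers move at their own pace and stop on an object; "newtons" is the grip in N (left out, the last holds). Time passes only in rows, so rows that repeat a pose let the fingers close. It gives the time, the measured TCP pose, the force, the opening and the grip force at its end, in the units of the state.
- observe(): the state, without advancing time (a new reading comes with each control period).
- capture(name): name is "scene" or "side" or "wrist"; returns a dict with "color" (420x560x3 uint8, red, green, blue), "K" (3x3 intrinsics, pixels), "R" (3x3) and "t" (3): a world point X has camera coordinates R X + t. Camera axes: x right, y down, z forward; pixel columns grow to the right and rows downward; lengths in m; the calibration is good to about 2 mm. A picture is of the moment at which its call begins. There is no depth.
- finish_job(): hands the job in; it is judged then, once.
The state is a dict: "t": time; "qpos": joint angles; "qd": joint speeds; "joint_efforts": joint torques, N m; "tool_pos": TCP position; "orientation": TCP orientation; "ft_force": force on the tool from outside, world axes, zero at the start; "moment": the same for the moment, N m; "opening": opening from 0.0 (shut) to 1.0 (fully open); "grasp_force": force on a finger pad.
Only numpy, scipy, OpenCV 4.12 (cv2) and the standard library are available. Lean on these libraries where they do the work, as an engineer would, in place of code of your own. Each camera call takes 0.05 s, during which the arm holds its last target. There are 200 camera calls.

### The job

Lift the latch bar out of its keeper and pull the curing tray out, then move every blue finished print from the tray into the white outbox and put exactly three of the grey prints into the tray, all of them lying base down and none on top of another; the other two grey ones stay out on the table. Then, holding the bar up over the keeper, push the tray fully home and let the bar drop into the notch. Leave the bottles, cup and jar standing where they are.

Things in the scene. Friction and masses are not known exactly. Their poses are not given: they have to be found in the camera images.
- cabinet: Fixed curing unit; place and yaw vary. Grey base plate 385 x 230 x 12 mm; over its rear half a hood with black walls and see-through amber roof, top at 96 mm. Origin: on the table, on the centre line, 10 mm before the hood's open front; x points into the hood (away from the robot), y left. In this frame the hood spans x 10 to 190, y -121 to 121 mm.
- tray (a joint): Travel of the aluminium curing tray in m: 0 home under the hood (as at the start), 0.16 pulled fully out to its stop, towards the robot along -x of the cabinet. Friction about 1.5 N; stays where left. Inside 130 (x) x 210 (y) x 32 mm deep; black front panel 230 mm wide, top at 80 mm. Its only handle is the latch grip.
- tray_floor (a point): Centre of the tray's inner floor, 18 mm above the table; moves with the tray, axes as the cabinet's. At cabinet x = +77 mm when home, -83 mm when fully out. Inner walls 65 mm fore and aft, 105 mm to each side, 32 mm high.
- latch (a joint): Angle of the steel gravity bar, rad: 0 level (down), grows as its right end is lifted, to 0.9; falls by its weight (0.18 to 0.29 kg). 8 mm (fore and aft) x 14 mm, along the cabinet's y, carried by the tray. Hinge at cabinet y +95 mm, z 75 mm, x -20 mm less the tray's travel; free end at y -150. Over 0.13 rad clears the keeper; 0.3 is comfortable. Down, it blocks the tray.
- latch_grip (a point): Grip point on the bar's upright red rod (14 mm across, 60 mm tall). With the bar down it is 125 mm above the table, 17 mm below the rod's top, 145 mm to the right of the hinge and 50 mm above it; moves with bar and tray. Fixed parts nearby stay below 96 mm: pinch it from above, fore and aft; the rod turns between the fingers as the bar is lifted.
- keeper_notch (a point): Bottom of the notch of the fixed yellow keeper, right of the tray: two uprights 8 mm thick, tops at 93 mm (28 mm above this point), 16 mm apart; the bar's free end lies between them when the tray is home and the bar down.
- outbox: White open box for finished prints, fixed, 150 (x) x 220 (y) x 40 mm high, walls and floor 5 mm; place and yaw vary. Origin: centre of the underside.
- outbox_in (a point): Centre of the outbox's inner floor, 5 mm above the table, axes as the outbox's; inner walls 70 mm away along x, 105 mm along y.
- blue1: cured (finished) blue resin print, a brush-head shell 84 x 40 x 36 mm, 50 to 100 g: flat base 84 x 40 x 10 mm, on it a straight-sided block 70 (its x) x 26 (its y) x 26 mm, to be gripped across its 26 mm. Origin: centre of the underside; x along its length. One to three blue ones lie in the tray at the start; absent ones read None.
- blue2: cured (finished) blue resin print, a brush-head shell 84 x 40 x 36 mm, 50 to 100 g: flat base 84 x 40 x 10 mm, on it a straight-sided block 70 (its x) x 26 (its y) x 26 mm, to be gripped across its 26 mm. Origin: centre of the underside; x along its length. One to three blue ones lie in the tray at the start; absent ones read None.
- blue3: cured (finished) blue resin print, a brush-head shell 84 x 40 x 36 mm, 50 to 100 g: flat base 84 x 40 x 10 mm, on it a straight-sided block 70 (its x) x 26 (its y) x 26 mm, to be gripped across its 26 mm. Origin: centre of the underside; x along its length. One to three blue ones lie in the tray at the start; absent ones read None.
- grey1: uncured grey resin print, a brush-head shell 84 x 40 x 36 mm, 50 to 100 g: flat base 84 x 40 x 10 mm, on it a straight-sided block 70 (its x) x 26 (its y) x 26 mm, to be gripped across its 26 mm. Origin: centre of the underside; x along its length. Five grey ones stand on the table to the right at the start.
- grey2: uncured grey resin print, a brush-head shell 84 x 40 x 36 mm, 50 to 100 g: flat base 84 x 40 x 10 mm, on it a straight-sided block 70 (its x) x 26 (its y) x 26 mm, to be gripped across its 26 mm. Origin: centre of the underside; x along its length. Five grey ones stand on the table to the right at the start.
- grey3: uncured grey resin print, a brush-head shell 84 x 40 x 36 mm, 50 to 100 g: flat base 84 x 40 x 10 mm, on it a straight-sided block 70 (its x) x 26 (its y) x 26 mm, to be gripped across its 26 mm. Origin: centre of the underside; x along its length. Five grey ones stand on the table to the right at the start.
- grey4: uncured grey resin print, a brush-head shell 84 x 40 x 36 mm, 50 to 100 g: flat base 84 x 40 x 10 mm, on it a straight-sided block 70 (its x) x 26 (its y) x 26 mm, to be gripped across its 26 mm. Origin: centre of the underside; x along its length. Five grey ones stand on the table to the right at the start.
- grey5: uncured grey resin print, a brush-head shell 84 x 40 x 36 mm, 50 to 100 g: flat base 84 x 40 x 10 mm, on it a straight-sided block 70 (its x) x 26 (its y) x 26 mm, to be gripped across its 26 mm. Origin: centre of the underside; x along its length. Five grey ones stand on the table to the right at the start.
- cup: white mixing cup, 64 mm across, 65 mm tall; a bystander, origin at its underside's centre
- jar: amber jar, 56 mm across, 70 mm tall; a bystander, origin at its underside's centre
- resin: black resin bottle, 68 mm across, 200 mm tall; a bystander, origin at its underside's centre
- rinse: blue rinse bottle, 66 mm across, 180 mm tall; a bystander, origin at its underside's centre
There are look-alikes about, which are no part of the job. What is shaped like the grey4 but orange is not meant. Leave any green look-alike of the grey3 alone.

How it is judged:
By the outcome, as a careful person would: the job done as asked, in the order asked, and still so for the second after the job is handed in, with the robot touching nothing.
Of blue1, blue2, blue3 only 1 to 3 are there at a start; the rules pass over those that are not, and their reading is None.
At some moment in a run one of grey1, grey2, grey3, grey4, grey5 may be knocked a few centimetres aside while the robot is not near it.
Once in a run the grip may slacken for a moment while it holds something.
It also fails if it takes over 210 s, if anything falls off the work surface, if the arm or the gripper's body presses on something with over 40 N, if the wrist force passes 120 N, or if a joint passes its speed limit or range.

## Working session

There is one attempt and no reset: what is moved stays moved. The work goes in short steps, Python scripts to look and compute and a tool call to move; the robot and the scene stay as the last step left them, time stands still between calls to the robot, and variables do not carry over. Pictures are saved under pics/ and viewed, at most 14 in all, crops included, and the job is handed in when it is done.

Besides the shell and the picture viewer there is one more tool, called after "Call:" as a command line: name --argument value ..., lists and objects as JSON in quotes. drive_tool: Moves the arm, as the interface text tells. Its arguments: {"type":"object","properties":{"commands":{"type":"array"},"jaw":{"type":"number"},"newtons":{"type":"number"}},"required":["commands"]}

```bash
mkdir -p pics
cat > h.py <<'E'
import numpy as np, cv2
from station import observe, capture
def snap(cam,name):
    c=capture(cam); cv2.imwrite(f'pics/{name}.png',c['color'][:,:,::-1]); np.savez(f'pics/{name}.npz',**c); return c
def load(name): return dict(np.load(f'pics/{name}.npz'))
def pix(c,X):
    p=(np.asarray(c['R'])@np.atleast_2d(X).T).T+c['t']; p=p@np.asarray(c['K']).T; return p[:,:2]/p[:,2:]
def ray(c,u,v,z):
    R=np.asarray(c['R']);d=R.T@np.linalg.inv(c['K'])@[u,v,1]; o=-R.T@np.asarray(c['t']); return o+d*(z-o[2])/d[2]
E
python3 - <<'E'
from h import *
a=snap('scene','s0');b=snap('side','d0')
for c in(a,b):print(np.round(-np.array(c['R']).T@c['t'],3),np.round(c['K'],0).tolist())
o=observe();print(o)
E
```

```text
[1.087 0.514 1.01 ] [[431.0, 0.0, 283.0], [0.0, 431.0, 209.0], [0.0, 0.0, 1.0]]
[-0.035  0.541  0.68 ] [[424.0, 0.0, 283.0], [0.0, 424.0, 216.0], [0.0, 0.0, 1.0]]
{'t': 0.1, 'qpos': array([ 1.23479757,  0.41182811, -0.01270315,  1.59695939,  0.00559406,
        1.1342865 , -0.08219414]), 'qd': array([-0.00143365, -0.00066486, -0.00106755, -0.00297659, -0.00163978,
       -0.00137055, -0.00059734]), 'joint_efforts': array([ 3.53563060e-03, -6.01828051e+01,  6.84643798e-01, -3.00088298e+01,
        1.41152166e-02,  6.50496760e-03, -4.44010448e-05]), 'tool_pos': array([ 0.16522447, -0.60230729,  0.23053248]), 'orientation': array([-7.08040551e-04,  9.91047309e-01,  1.33509212e-01, -1.45874323e-04]), 'ft_force': array([0.74584359, 0.03076507, 0.0940663 ]), 'moment': array([ 0.03979468,  0.00417028, -0.02334361]), 'grasp_force': 0.0, 'opening': 0.9998969562266887}
```

View pics/s0.png

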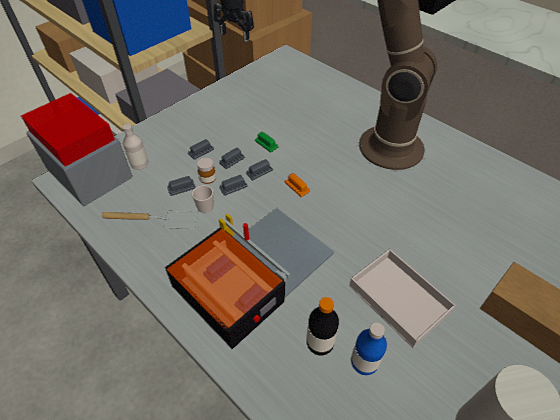

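View pics/d0.png

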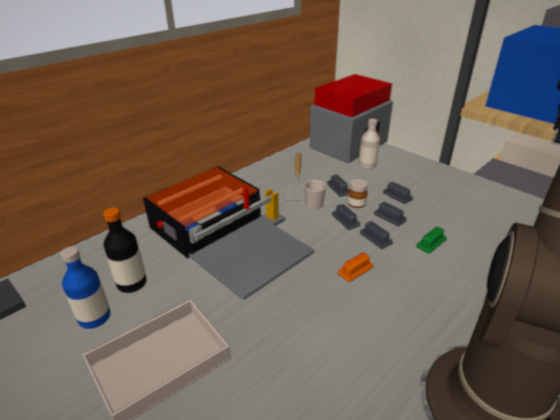

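Run:
```python
from h import *
a=cv2.imread('pics/s0.png')[195:355,160:340]; b=cv2.imread('pics/d0.png')[155:295,140:320]
A=cv2.resize(a,None,fx=3.3,fy=3.3,interpolation=3)
A=cv2.resize(a,(540,480)); A=cv2.resize(a,(400,356),interpolation=cv2.INTER_CUBIC)
f=lambda x,s:cv2.resize(x,None,fx=s,fy=s,interpolation=cv2.INTER_CUBIC)
A=f(a,3.7)
cv2.imwrite('pics/c1.png',A);print(A.shape)
B=f(b,4.2);cv2.imwrite('pics/c2.png',B);print(B.shape)
```

```text
(592, 666, 3)
(588, 756, 3)
```

View pics/c1.png

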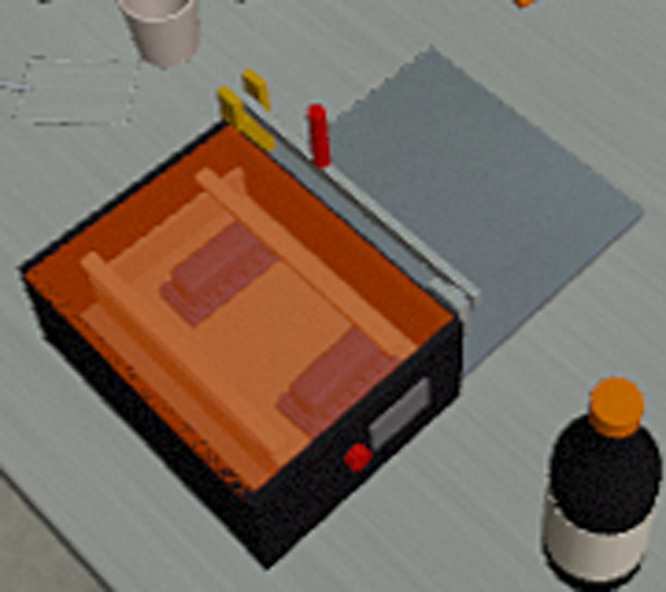

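View pics/c2.png

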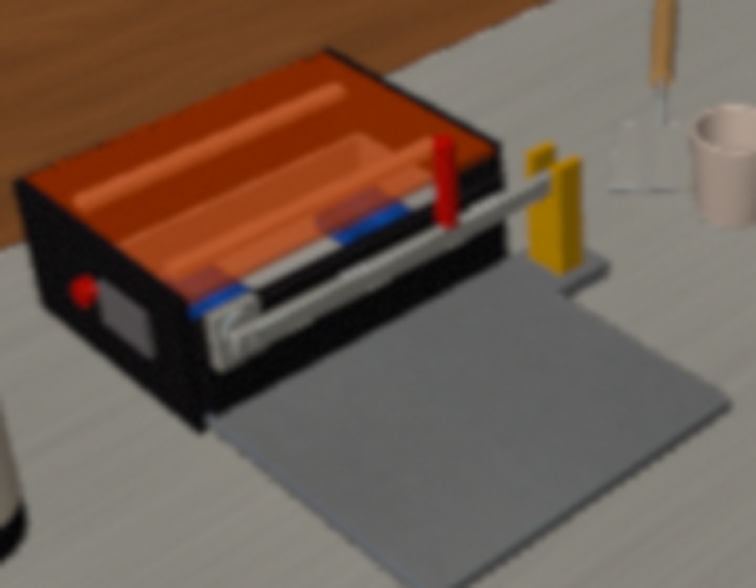

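```bash
cat >> h.py <<'E'
from scipy.optimize import least_squares
def T2(p,L):
    c,s=np.cos(p[2]),np.sin(p[2]); L=np.atleast_2d(L).astype(float)
    return np.c_[p[0]+c*L[:,0]-s*L[:,1],p[1]+s*L[:,0]+c*L[:,1],L[:,2]]
def fit(obs,p0):  # obs: list of (cam, local xyz, uv)
    f=lambda p:np.concatenate([(pix(c,T2(p,l))[0]-uv) for c,l,uv in obs])
    r=least_squares(f,p0,loss='soft_l1'); return r.x,np.round(r.fun.reshape(-1,2),1)
E
python3 - <<'E'
from h import *
a=load('s0');b=load('d0')
S=lambda u,v:np.array([u/3.7+160,v/3.7+195]); D=lambda u,v:np.array([u/4.2+140,v/4.2+155])
o=[(a,(-.195,-.115,.012),S(433,48)),(a,(-.195,.115,.012),S(642,211)),(a,(.01,.121,.096),S(462,322)),(a,(.01,-.121,.096),S(228,122)),(a,(.19,-.121,.096),S(22,270)),(a,(.19,.121,.096),S(258,493)),
(b,(.01,.121,.096),D(190,312)),(b,(.01,-.121,.096),D(498,148)),(b,(.19,.121,.096),D(20,183)),(b,(.19,-.121,.096),D(328,50)),(b,(-.195,-.115,.012),D(728,403)),(a,(-.02,-.05,.142),S(317,106)),(b,(-.02,-.05,.142),D(444,138))]
p0=list(ray(a,*S(345,222),.096)[:2])+[0]
p,r=fit(o,p0);print(p,r.tolist())
# outbox top rim corners, scene & side rough
for c,uvs in((a,[(389,251),(454,304),(418,342),(350,289)]),(b,[(86,351),(193,306),(229,352),(113,411)])):
    print([np.round(ray(c,*u,.04)[:2],3).tolist() for u in uvs])
# greys
for n,c in(('s0',a),('d0',b)):
    im=c['color'].astype(int)
    m=((im.max(2)<75)&(im.max(2)-im.min(2)<30)).astype(np.uint8)
    k,l,st,ce=cv2.connectedComponentsWithStats(m)
    print(n)
    for i in range(1,k):
        if 60<st[i,4]<700: print(st[i].tolist(),np.round(ce[i],1),np.round(ray(c,*ce[i],.018)[:2],3))
E
```

```text
[ 0.67858861  0.02588944 -0.01374522] [[0.1, -1.2], [1.5, -1.2], [0.8, -0.1], [-0.4, -1.5], [-0.2, -1.1], [-0.4, 3.5], [-3.3, -1.6], [1.0, -1.1], [-2.3, -0.3], [-0.2, -0.6], [1.4, -1.3], [0.6, 0.6], [-0.3, 0.4]]
[[0.4, 0.26], [0.421, 0.469], [0.567, 0.458], [0.567, 0.257]]
[[0.568, 0.447], [0.519, 0.246], [0.38, 0.266], [0.425, 0.468]]
s0
[47, 0, 36, 24, 346] [67.   7.7] [ 0.281 -1.743]
[417, 0, 39, 14, 342] [432.3   5. ] [-1.018 -0.457]
[28, 135, 54, 69, 575] [ 54.4 168.8] [ 0.875 -0.719]
[188, 140, 25, 19, 180] [199.6 149.6] [ 0.486 -0.452]
[220, 148, 25, 21, 181] [230.5 158.9] [ 0.444 -0.342]
[246, 160, 26, 20, 180] [257.7 170.4] [ 0.418 -0.238]
[168, 176, 27, 20, 211] [180.4 185.7] [ 0.635 -0.364]
[220, 180, 27, 15, 174] [231.9 186.4] [ 0.525 -0.245]
[226, 224, 57, 48, 107] [253.8 247.7] [ 0.639 -0.025]
[165, 227, 57, 42, 138] [192.4 247.7] [ 0.758 -0.148]
[307, 340, 26, 15, 83] [318.  350.6] [0.738 0.298]
d0
[544, 7, 16, 20, 244] [552.6  17.2] [ 1.039 -3.637]
[554, 106, 6, 37, 124] [557.3 127.9] [ 0.293 -1.28 ]
[328, 175, 21, 21, 260] [338.1 185.4] [ 0.628 -0.36 ]
[384, 183, 28, 20, 346] [398.1 192.6] [ 0.475 -0.451]
[250, 187, 10, 18, 96] [254.6 197.1] [ 0.761 -0.14 ]
[375, 203, 31, 23, 414] [390.4 213.8] [ 0.43  -0.341]
[200, 204, 44, 26, 254] [220.9 216.5] [ 0.754 -0.009]
[333, 205, 27, 24, 370] [345.7 216.9] [ 0.509 -0.244]
[361, 222, 31, 27, 464] [376.3 234.9] [ 0.403 -0.235]
[116, 275, 30, 18, 218] [132.6 286. ] [0.683 0.295]
[0, 279, 26, 40, 649] [  9.1 299.4] [0.836 0.5  ]
```

```bash
cat >> h.py <<'E'
from scipy.spatial.transform import Rotation as Ro
def pose():
    o=observe(); w,x,y,z=o['orientation']; M=Ro.from_quat([x,y,z,w]).as_matrix()
    return np.array(o['tool_pos'])*1000, M
def plan(wps,step=225,turn=40):
    "wps: (x,y,z mm, tool-x yaw deg). prints shift/turn rows chained, split to call-size pieces"
    p,M=pose()
    for w in wps:
        g=np.array(w[:3],float); yaw=np.degrees(np.arctan2(M[1,0],M[0,0])); dy=(w[3]-yaw+90)%180-90 if len(w)<5 else (w[3]-yaw+180)%360-180
        n=int(np.ceil(max(np.linalg.norm(g-p)/step,abs(dy)/turn,1e-9))); n=max(n,1)
        for k in range(n):
            yaw=np.degrees(np.arctan2(M[1,0],M[0,0])); dy=(w[3]-yaw+90)%180-90 if len(w)<5 else (w[3]-yaw+180)%360-180
            s=np.round(M.T@((g-p)/(n-k))).astype(int); t=round(-dy/(n-k),1)
            print('->',w,'row',[s.tolist(),t],'|d|',round(float(np.linalg.norm(s))))
            p=p+M@s; M=M@Ro.from_euler('z',t,degrees=True).as_matrix()
E
python3 - <<'E'
from h import *
print(pose())
plan([(500,-300,380,55),(658,-24,240,89.2)])
E
```

```text
(array([ 165.22446622, -602.30728909,  230.53248439]), array([[ 9.64350538e-01,  2.64627683e-01, -4.78196581e-04],
       [ 2.64628096e-01, -9.64349578e-01,  1.36445223e-03],
       [-1.00076838e-04, -1.44235450e-03, -9.99998955e-01]]))
-> (500, -300, 380, 55) row [[134, -68, -50], np.float64(-13.2)] |d| 158
-> (500, -300, 380, 55) row [[146, -35, -50], np.float64(-13.2)] |d| 158
-> (500, -300, 380, 55) row [[151, -1, -49], np.float64(-13.3)] |d| 159
-> (658, -24, 240, 89.2) row [[158, -14, 70], np.float64(-17.1)] |d| 173
-> (658, -24, 240, 89.2) row [[156, 33, 70], np.float64(-17.1)] |d| 174
```

Call:
drive_tool --commands '[[[45,-22,-17],-5],[[90,-45,-34],-10],[[134,-68,-50],-13.2],[[134,-68,-50],-13.2],[[134,-68,-50],-13.2]]' --jaw 50

```text
t: 0.6
tool_pos: [0.2785, -0.5005, 0.2819]
orientation: [0.0, 0.969, 0.248, 0.0]
ft_force: [-1.0, 0.3, 0.3]
opening: 0.584
grasp_force: 0.0
```

Call:
drive_tool --commands '[[[50,-12,-17],-5],[[100,-24,-34],-10],[[146,-35,-50],-13.2],[[146,-35,-50],-13.2],[[146,-35,-50],-13.2]]'

```text
t: 1.1
tool_pos: [0.3885, -0.4012, 0.3311]
orientation: [0.0, 0.934, 0.357, -0.0]
ft_force: [0.4, -0.3, -0.8]
opening: 0.588
grasp_force: 0.0
```

Call:
drive_tool --commands '[[[45,0,-17],-5],[[90,0,-34],-10],[[130,0,-45],-13.3],[[151,-1,-49],-13.3],[[151,-1,-49],-13.3]]'

```text
t: 1.6
tool_pos: [0.501, -0.2997, 0.3794]
orientation: [-0.001, 0.887, 0.462, 0.0]
ft_force: [0.2, -0.2, 0.3]
opening: 0.586
grasp_force: 0.0
```

Run:
```python
from h import *
print(pose()); c=snap('wrist','w1'); print(c['K'],-np.array(c['R']).T@c['t'],c['R'])
plan([(658,-24,240,89.2)])
```

```text
(array([ 500.95578236, -299.65633218,  379.44743347]), array([[ 5.72352893e-01,  8.20007309e-01, -4.23155203e-04],
       [ 8.20007225e-01, -5.72352327e-01,  9.82112648e-04],
       [ 5.63145684e-04, -9.09105339e-04, -9.99999428e-01]]))
[[301.80099525   0.         278.59233649]
 [  0.         301.80099525 206.65760836]
 [  0.           0.           1.        ]] [ 0.54797324 -0.23180413  0.52236325] [[ 8.20740118e-01 -5.71301429e-01 -5.79624232e-04]
 [-5.41510167e-01 -7.78264098e-01  3.17917808e-01]
 [-1.82077999e-01 -2.60614027e-01 -9.48118100e-01]]
-> (658, -24, 240, 89.2) row [[159, -15, 69], np.float64(-17.1)] |d| 174
-> (658, -24, 240, 89.2) row [[157, 33, 70], np.float64(-17.2)] |d| 175
```

View pics/w1.png

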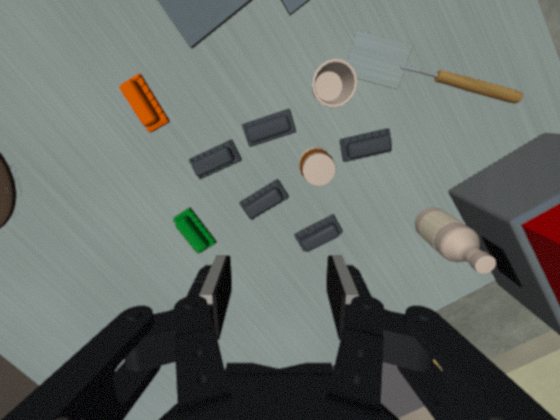

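Call:
drive_tool --commands '[[[45,-5,20],-5],[[90,-9,40],-10],[[135,-13,60],-15],[[159,-15,69],-17.1],[[159,-15,69],-17.1]]'

```text
t: 2.15
tool_pos: [0.5782, -0.16, 0.3083]
orientation: [-0.002, 0.808, 0.59, -0.001]
ft_force: [0.7, -0.7, -0.6]
opening: 0.588
grasp_force: 0.0
```

Call:
drive_tool --commands '[[[45,10,20],-5],[[90,19,40],-10],[[135,28,60],-15],[[157,33,70],-17.2],[[157,33,70],-17.2]]'

```text
t: 2.65
tool_pos: [0.658, -0.0216, 0.2381]
orientation: [-0.002, 0.711, 0.704, -0.001]
ft_force: [-0.4, -0.1, 0.5]
opening: 0.583
grasp_force: 0.0
```

Run:
```python
from h import *
print(pose()); c=snap('wrist','w2'); s=snap('scene','s2')
a=c
p=(0.67858861,0.02588944,-0.01374522)
print(pix(c,T2(p,[(-.02,-.05,.142),(-.02,-.05,.09)])),pix(s,T2(p,[(-.02,-.05,.142)])))
for im,cc in((c['color'],c),(s['color'],s)):
    im=im.astype(int); m=((im[...,0]>130)&(im[...,1]<50)&(im[...,2]<50)).astype(np.uint8)
    k,l,st,ce=cv2.connectedComponentsWithStats(m)
    print([(st[i].tolist(),ce[i].round(1).tolist()) for i in range(1,k) if st[i,4]>30])
plan([(658,-24,106,89.2)])
```

```text
(array([658.00436961, -21.60159906, 238.13063935]), array([[ 9.93651818e-03,  9.99941451e-01, -4.28488975e-03],
       [ 9.99950549e-01, -9.93468382e-03,  4.49173282e-04],
       [ 4.06577958e-04, -4.28914108e-03, -9.99990719e-01]]))
[[278.75076509 211.89668811]
 [278.90934406 194.54786059]] [[246.32260778 224.27912123]]
[([370, 5, 170, 251, 6849], [483.2, 92.3]), ([275, 189, 15, 30, 354], [281.9, 203.8]), ([374, 250, 18, 6, 40], [382.8, 253.4])]
[([21, 93, 94, 73, 3568], [69.7, 127.5]), ([244, 223, 5, 17, 51], [246.3, 231.1]), ([209, 233, 68, 55, 336], [243.3, 257.4]), ([173, 245, 42, 35, 210], [191.3, 259.4]), ([253, 315, 7, 7, 31], [256.3, 318.1])]
-> (658, -24, 106, 89.2) row [[2, 0, 134], np.float64(-0.1)] |d| 134
```

View pics/w2.png

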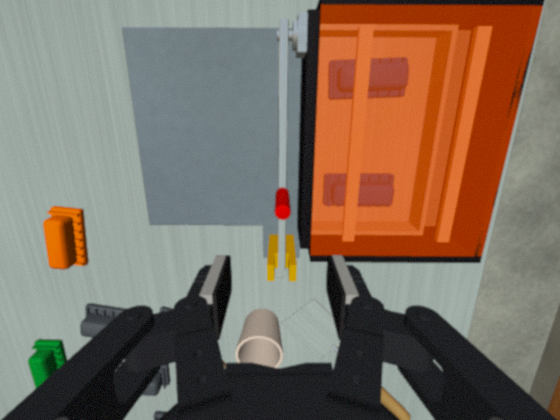

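Call:
drive_tool --commands '[[[-1,1,45],0],[[-2,2,85],0],[[-2,2,115],0],[[-2,2,132],0],[[-2,2,132],0]]'

```text
t: 3.25
tool_pos: [0.659, -0.0269, 0.1074]
orientation: [-0.001, 0.712, 0.702, -0.002]
ft_force: [0.4, -0.8, 0.4]
opening: 0.579
grasp_force: 0.0
```

Call:
drive_tool --commands '[[[0,0,0],0],[[0,0,0],0],[[0,0,0],0],[[0,0,0],0],[[0,0,0],0]]' --jaw 0 --newtons 50

```text
t: 3.75
tool_pos: [0.6609, -0.024, 0.1115]
orientation: [0.001, 0.711, 0.703, 0.0]
ft_force: [-3.6, -0.8, 6.3]
opening: 0.148
grasp_force: 48.6
```

Call:
drive_tool --commands '[[[3,0,-7],0],[[6,0,-14],0],[[13,0,-28],0],[[21,0,-41],0],[[26,0,-47],0]]'

```text
t: 4.25
tool_pos: [0.6608, 0.0048, 0.1582]
orientation: [-0.0, 0.71, 0.704, 0.001]
ft_force: [0.7, 0.4, -5.6]
opening: 0.15
grasp_force: 48.7
```

Call:
drive_tool --commands '[[[0,0,0],0],[[0,-10,0],0],[[0,-20,0],0],[[0,-30,0],0],[[0,-40,0],0]]'

```text
t: 4.75
tool_pos: [0.6199, 0.0038, 0.1561]
orientation: [-0.0, 0.711, 0.703, 0.001]
ft_force: [2.3, 5.5, -6.2]
opening: 0.148
grasp_force: 49.1
```

Run:
```python
from h import *
print(pose()); c=snap('scene','s3'); w=snap('wrist','w3')
cv2.imwrite('pics/s3c.png',np.hstack([cv2.resize(c['color'][150:350,150:350,::-1],(400,400)),w['color'][10:410,100:500,::-1]]))
```

```text
(array([619.87039806,   3.84776614, 156.09199271]), array([[ 1.08928858e-02,  9.99940665e-01,  1.06814172e-04],
       [ 9.99939553e-01, -1.08930333e-02,  1.49403112e-03],
       [ 1.49510600e-03,  9.05334052e-05, -9.99998878e-01]]))
```

View pics/s3c.png

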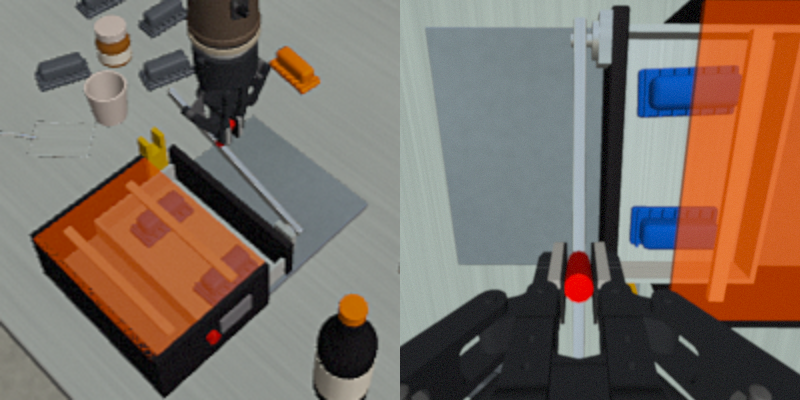

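Call:
drive_tool --commands '[[[0,-30,0],0],[[0,-60,0],0],[[1,-90,0],0],[[1,-112,0],0],[[1,-122,0],0]]'

```text
t: 5.35
tool_pos: [0.5006, 0.0067, 0.1575]
orientation: [0.002, 0.711, 0.703, 0.004]
ft_force: [26.9, 11.6, -13.4]
opening: 0.146
grasp_force: 50.4
```

Call:
drive_tool --commands '[[[0,0,0],0],[[-5,0,6],0],[[-13,0,19],0],[[-20,0,33],0],[[-24,0,41],0]]'

```text
t: 5.85
tool_pos: [0.5007, -0.021, 0.1155]
orientation: [0.002, 0.712, 0.702, 0.001]
ft_force: [7.9, -1.6, 1.5]
opening: 0.147
grasp_force: 50.7
```

Call:
drive_tool --commands '[[[-1,0,2],0],[[-2,0,5],0],[[-2,0,5],0]]'

```text
t: 6.15
tool_pos: [0.5007, -0.0225, 0.1121]
orientation: [0.003, 0.712, 0.702, 0.001]
ft_force: [3.7, -1.8, 11.3]
opening: 0.144
grasp_force: 52.3
```

Call:
drive_tool --commands '[[[0,0,0],0],[[0,0,0],0],[[0,0,0],0],[[0,0,-40],0],[[0,0,-80],0]]' --jaw 60

```text
t: 6.65
tool_pos: [0.4969, -0.021, 0.1899]
orientation: [-0.002, 0.711, 0.703, -0.001]
ft_force: [2.4, 0.1, 0.1]
opening: 0.703
grasp_force: 0.0
```

Run:
```python
from h import *
print(pose()); 
plan([(500,60,330,89.2)])
```

```text
(array([496.94418328, -20.95981165, 189.93736129]), array([[ 1.11596939e-02,  9.99928910e-01, -4.19954161e-03],
       [ 9.99937601e-01, -1.11574743e-02,  5.51594244e-04],
       [ 5.04698754e-04, -4.20543519e-03, -9.99991030e-01]]))
-> (500, 60, 330, 89.2) row [[81, 2, -140], np.float64(0.2)] |d| 162
```

Call:
drive_tool --commands '[[[30,0,-40],0],[[60,0,-80],0],[[90,0,-115],0],[[120,0,-150],0],[[140,0,-180],0]]'

```text
t: 7.15
tool_pos: [0.4994, 0.1212, 0.3721]
orientation: [0.0, 0.711, 0.704, 0.0]
ft_force: [0.1, 0.4, -0.9]
opening: 0.705
grasp_force: 0.0
```

Call:
drive_tool --commands '[[[0,0,0],0],[[0,0,0],0]]'

```text
t: 7.35
tool_pos: [0.4999, 0.1192, 0.3701]
orientation: [0.0, 0.711, 0.703, -0.0]
ft_force: [-1.0, -0.2, -1.4]
opening: 0.699
grasp_force: 0.0
```

Run:
```python
from h import *
print(pose()); c=snap('wrist','w4'); s=snap('scene','s4'); d=snap('side','d4')
im=c['color'].astype(int); m=((im[...,2]>90)&(im[...,0]<60)&(im[...,2]-im[...,1]>50)).astype(np.uint8)
k,l,st,ce=cv2.connectedComponentsWithStats(m)
print([(st[i].tolist(),ce[i].round(1).tolist()) for i in range(1,k) if st[i,4]>60])
```

```text
(array([499.88120553, 119.19186618, 370.07321673]), array([[ 1.05950294e-02,  9.99943863e-01,  1.25484116e-04],
       [ 9.99943685e-01, -1.05949507e-02, -6.11669866e-04],
       [-6.10306031e-04,  1.31957710e-04, -9.99999805e-01]]))
[([315, 164, 50, 24, 1094], [339.4, 175.3]), ([313, 235, 46, 22, 981], [335.4, 245.3])]
```

View pics/w4.png

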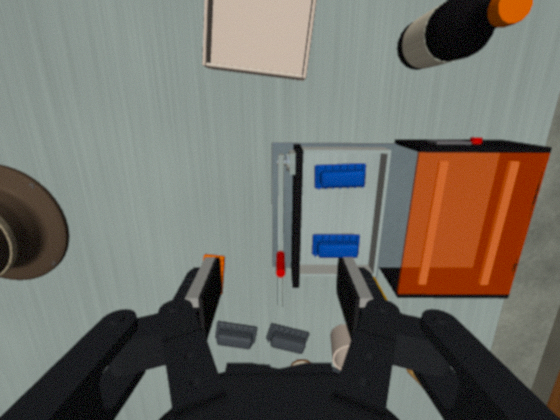

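```bash
cat >> h.py <<'E'
from scipy.optimize import minimize
def box(lx,ly,z0,z1): return np.array([(sx*lx/2,sy*ly/2,z) for sx in(-1,1) for sy in(-1,1) for z in(z0,z1)])
def fitprint(c,mask,z,p0,S=4):
    ys,xs=np.nonzero(mask); o=np.array([xs.min()-15,ys.min()-15]); w=np.array([xs.max()+15,ys.max()+15])-o
    M=cv2.resize(mask[o[1]:o[1]+w[1],o[0]:o[0]+w[0]].astype(np.uint8),None,fx=S,fy=S,interpolation=0)
    def f(p):
        im=np.zeros_like(M)
        for B in(box(.084,.04,z,z+.01),box(.07,.026,z+.01,z+.036)):
            q=(pix(c,T2(p,B))-o+.5)*S; cv2.fillConvexPoly(im,cv2.convexHull(np.round(q*16).astype(np.int32)),1,shift=4)
        return (im!=M).sum()/M.sum()
    best=None
    for y in p0[2:]:
        s=np.array([[p0[0],p0[1],y]]*4)+np.vstack([np.zeros(3),np.diag([.01,.01,.2])])
        r=minimize(f,s[0],method='Nelder-Mead',options=dict(initial_simplex=s,xatol=1e-4,fatol=1e-4))
        if best is None or r.fun<best.fun: best=r
    return best.x,best.fun
def prints(c,kind,z,amin=150):
    im=c['color'].astype(int); mx,mn=im.max(2),im.min(2)
    if kind=='blue': m=(im[...,2]>80)&(im[...,0]<70)&(im[...,2]-im[...,1]>40)
    else: m=(mx<90)&(mx>25)&(mx-mn<22)
    m=cv2.morphologyEx(m.astype(np.uint8),cv2.MORPH_OPEN,np.ones((3,3)))
    k,l,st,ce=cv2.connectedComponentsWithStats(m); out=[]
    for i in range(1,k):
        if not amin<st[i,4]<3500: continue
        mm=l==i; P=ray(c,*ce[i],z+.018); p0=[P[0],P[1],*np.arange(4)*np.pi/4]
        x,e=fitprint(c,mm,z,p0)
        if e<.35: out.append((x[0]*1000,x[1]*1000,np.degrees(x[2])%180,e)); print(kind,np.round(out[-1],2),'px',ce[i].round())
    return out
E
python3 - <<'E'
from h import *
c=load('w4');s=load('s4');d=load('d4')
prints(c,'blue',.018);print('scene');prints(s,'grey',0,100);print('w1');prints(load('w1'),'grey',0)
print('scene blue');prints(s,'blue',.018,60)
for u in[(203,66),(306,79)]:print(ray(c,*u,.04),ray(c,*u,0))
L=[(-.075,-.11,.04),(-.075,.11,.04),(.075,.11,.04),(.075,-.11,.04)]
for v in range(2):
  o=[(s,l,np.array(u)) for l,u in zip(L,[(389,251),(350,289),(418,342),(454,304)])] if 0 else None
a=[(389,251),(454,304),(418,342),(350,289)]
P=np.array([ray(s,*u,.04) for u in a]);print(P)
E
```

```text
blue [5.9923e+02 8.9840e+01 1.7948e+02 1.8000e-01] px [339. 175.]
blue [ 5.9798e+02 -3.5220e+01  1.7537e+02  2.7000e-01] px [335. 245.]
sceneTraceback (most recent call last):
  File "<stdin>", line 3, in <module>
  File "h.py", line 57, in prints
    x,e=fitprint(c,mm,z,p0)
        ~~~~~~~~^^^^^^^^^^^
  File "h.py", line 36, in fitprint
    M=cv2.resize(mask[o[1]:o[1]+w[1],o[0]:o[0]+w[0]].astype(np.uint8),None,fx=S,fy=S,interpolation=0)
cv2.error: OpenCV(4.12.0) /io/opencv/modules/imgproc/src/resize.cpp:4208: error: (-215:Assertion failed) !ssize.empty() in function 'resize'
```

```bash
sed -i 's/o=np.array(\[xs.min()-15,ys.min()-15\])/o=np.maximum([xs.min()-15,ys.min()-15],0)/' h.py
python3 - <<'E'
from h import *
c=load('w4');s=load('s4');d=load('d4')
print('scene blue');prints(s,'blue',.018,60);print('side blue');prints(d,'blue',.018,60);
print('scene');prints(s,'grey',0,100);print('w1');prints(load('w1'),'grey',0)
for u in[(203,66),(306,79)]:print(ray(c,*u,.04),ray(c,*u,0))
a=[(389,251),(454,304),(418,342),(350,289)]
P=np.array([ray(s,*u,.04) for u in a]);print(P)
cv2.imwrite('pics/ob.png',np.hstack([cv2.resize(s['color'][235:355,340:465,::-1],None,fx=3.1,fy=3.1,interpolation=2),cv2.resize(d['color'][295:415,75:240,::-1],None,fx=2.4,fy=3.1,interpolation=2)]))
E
```

```text
scene blue
blue [ 5.9737e+02 -3.7160e+01  7.0200e+00  2.9000e-01] px [261. 235.]
blue [5.9861e+02 8.7460e+01 4.7500e+00 2.7000e-01] px [293. 261.]
side blue
blue [7.7405e+02 3.7645e+02 1.6225e+02 2.8000e-01] px [ 78. 281.]
scene
grey [-6.6758e+02 -8.4281e+02  5.9780e+01  2.1000e-01] px [329.   5.]
grey [5.8290e+02 6.3209e+02 1.6994e+02 3.3000e-01] px [482. 405.]
w1
grey [ 5.1445e+02 -2.5105e+02  1.6168e+02  1.1000e-01] px [269. 128.]
grey [ 6.3010e+02 -3.6675e+02  1.5823e+02  1.5000e-01] px [366. 145.]
grey [ 4.0838e+02 -2.4119e+02  1.6976e+02  1.3000e-01] px [215. 159.]
grey [ 4.3498e+02 -3.4665e+02  1.7788e+02  1.4000e-01] px [264. 199.]
grey [ 4.7960e+02 -4.5761e+02  1.7698e+02  2.0000e-01] px [319. 233.]
grey [-2.6827e+02 -3.7856e+02  8.9790e+01  2.6000e-01] px [ 13. 388.]
[0.39360102 0.25573753 0.04      ] [0.38454477 0.2602813  0.        ]
[0.54110062 0.2372187  0.04      ] [0.54452095 0.24019601 0.        ]
[[0.40031911 0.26030288 0.04      ]
 [0.42050377 0.4690227  0.04      ]
 [0.56741112 0.45813982 0.04      ]
 [0.56698987 0.2565005  0.04      ]]
```

View pics/ob.png

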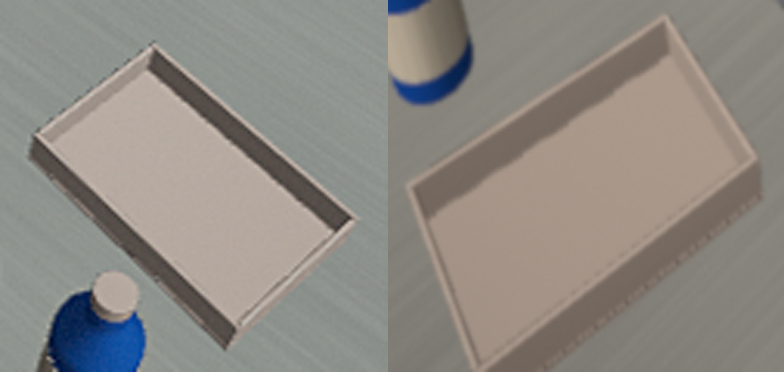

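Run:
```python
from h import *
c=load('w4');s=load('s4');d=load('d4'); A=np.array
mm=(-.075,-.11,.04);mp=(-.075,.11,.04);pp=(.075,.11,.04);pm=(.075,-.11,.04)
o=[(s,mm,A([389.7,249.2])),(s,mp,A([454.8,306])),(s,pp,A([414.8,343])),(s,pm,A([351.6,279.2])),(d,mm,A([227.9,346])),(d,pm,A([191.3,299.8])),(d,pp,A([84.2,355])),(d,mp,A([111.3,413])),(c,mm,A([203,66])),(c,pm,A([306,79]))]
p,r=fit(o,[.485,.36,-.1]);print(p,r.tolist())
plan([(599,89,215,0,1)])
```

```text
[ 0.4818572   0.3553134  -0.13385037] [[-0.3, -0.7], [0.8, -0.2], [1.0, -1.1], [-1.7, -1.2], [1.0, -1.3], [-0.7, -2.0], [-2.9, -2.4], [-1.3, 2.2], [-0.6, -0.4], [0.3, 0.7]]
-> (599, 89, 215, 0, 1) row [[-9, 33, 51], np.float64(29.8)] |d| 61
-> (599, 89, 215, 0, 1) row [[9, 34, 51], np.float64(29.7)] |d| 62
-> (599, 89, 215, 0, 1) row [[24, 25, 52], np.float64(29.8)] |d| 62
```

Call:
drive_tool --commands '[[[-3,10,15],8],[[-6,20,30],16],[[-9,33,51],24],[[-9,33,51],29.8],[[-9,33,51],29.8]]' --jaw 48

```text
t: 8.0
tool_pos: [0.5325, 0.1085, 0.3174]
orientation: [-0.001, 0.869, 0.495, -0.002]
ft_force: [0.7, -0.5, 0.9]
opening: 0.563
grasp_force: 0.0
```

Call:
drive_tool --commands '[[[3,10,15],8],[[6,20,30],16],[[9,34,51],24],[[9,34,51],29.7],[[9,34,51],29.7]]'

```text
t: 8.5
tool_pos: [0.5666, 0.0997, 0.2675]
orientation: [-0.0, 0.966, 0.258, -0.001]
ft_force: [0.1, 1.0, -0.2]
opening: 0.56
grasp_force: 0.0
```

Call:
drive_tool --commands '[[[8,8,15],8],[[16,16,30],16],[[24,25,52],24],[[24,25,52],29.8],[[24,25,52],29.8]]'

```text
t: 9.0
tool_pos: [0.5999, 0.0905, 0.2161]
orientation: [0.0, 1.0, 0.002, -0.0]
ft_force: [0.3, -0.0, 0.4]
opening: 0.561
grasp_force: 0.0
```

Run:
```python
from h import *
print(pose()); c=snap('wrist','w5');prints(c,'blue',.018)
```

```text
(array([599.92138573,  90.47294968, 216.12642189]), array([[ 9.99992769e-01,  3.76182798e-03, -5.56446379e-04],
       [ 3.76182478e-03, -9.99992924e-01, -6.79924919e-06],
       [-5.56468019e-04,  4.70594626e-06, -9.99999845e-01]]))
blue [5.9956e+02 9.0280e+01 1.4200e+00 1.2000e-01] px [280. 179.]
blue [ 5.9808e+02 -3.3890e+01  2.3000e-01  2.0000e-01] px [391. 181.]
```

View pics/w5.png

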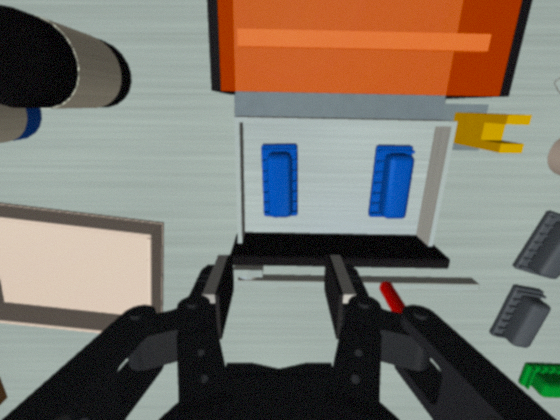

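Call:
drive_tool --commands '[[[0,0,45],0],[[0,0,90],0],[[0,0,135],0],[[0,0,165],0.5],[[0,0,178],0.5]]' --jaw 42

```text
t: 9.55
tool_pos: [0.5987, 0.0905, 0.0362]
orientation: [0.0, 1.0, -0.001, -0.001]
ft_force: [0.2, 0.1, -1.0]
opening: 0.492
grasp_force: 0.0
```

Call:
drive_tool --commands '[[[0,0,7],0],[[0,0,7],0]]'

```text
t: 9.75
tool_pos: [0.6007, 0.0908, 0.032]
orientation: [-0.0, 1.0, -0.003, 0.0]
ft_force: [-0.4, 0.6, -0.2]
opening: 0.494
grasp_force: 0.0
```

Call:
drive_tool --commands '[[[0,0,0],0],[[0,0,0],0],[[0,0,0],0],[[0,0,0],0],[[0,0,0],0]]' --jaw 0 --newtons 45

```text
t: 10.25
tool_pos: [0.6015, 0.0909, 0.0333]
orientation: [-0.0, 1.0, -0.004, 0.002]
ft_force: [-0.5, -0.5, 7.3]
opening: 0.292
grasp_force: 45.3
```

Call:
drive_tool --commands '[[[0,0,-15],0],[[0,0,-50],0],[[0,0,-95],0],[[0,0,-140],0],[[0,0,-187],0]]'

```text
t: 10.75
tool_pos: [0.5995, 0.0906, 0.2212]
orientation: [-0.0, 1.0, -0.004, 0.0]
ft_force: [1.2, -0.6, -1.1]
opening: 0.294
grasp_force: 44.3
```

Run:
```python
from h import *
print(pose(),observe()['opening']);plan([(488.7,404.6,220,-7.7,1),(488.7,404.6,21,-7.7,1)])
```

```text
(array([599.45992106,  90.5826189 , 221.18355445]), array([[ 9.99972119e-01, -7.46469747e-03,  1.99774850e-04],
       [-7.46472990e-03, -9.99972125e-01,  1.62080242e-04],
       [ 1.98559401e-04, -1.63566988e-04, -9.99999967e-01]])) 0.2938408180891998
-> (488.7, 404.6, 220, -7.7, 1) row [[-57, -157, 1], np.float64(3.6)] |d| 167
-> (488.7, 404.6, 220, -7.7, 1) row [[-66, -152, 0], np.float64(3.7)] |d| 166
-> (488.7, 404.6, 21, -7.7, 1) row [[0, 0, 199], np.float64(-0.0)] |d| 199
```

Call:
drive_tool --commands '[[[-14,-40,0],1],[[-28,-80,1],2],[[-43,-120,1],3],[[-57,-157,1],3.6],[[-57,-157,1],3.6]]'

```text
t: 11.25
tool_pos: [0.5407, 0.2552, 0.219]
orientation: [-0.002, 1.0, -0.031, -0.0]
ft_force: [0.2, -0.0, -0.1]
opening: 0.292
grasp_force: 50.6
```

Call:
drive_tool --commands '[[[-18,-42,0],1],[[-36,-83,0],2],[[-54,-124,0],3],[[-66,-152,0],3.7],[[-66,-152,0],3.7]]'

```text
t: 11.75
tool_pos: [0.4856, 0.4096, 0.2184]
orientation: [-0.002, 0.998, -0.064, -0.001]
ft_force: [-0.1, -0.1, 0.3]
opening: 0.291
grasp_force: 50.7
```

Call:
drive_tool --commands '[[[0,0,40],0],[[0,0,85],0],[[0,0,130],0],[[0,0,165],0],[[0,0,187],0]]'

```text
t: 12.25
tool_pos: [0.489, 0.4019, 0.0281]
orientation: [0.001, 0.998, -0.068, -0.001]
ft_force: [-0.1, 0.9, -0.3]
opening: 0.292
grasp_force: 50.7
```

Call:
drive_tool --commands '[[[0,0,5],0],[[0,0,10],0],[[0,0,12],0]]'

```text
t: 12.55
tool_pos: [0.4901, 0.4042, 0.0203]
orientation: [-0.0, 0.998, -0.068, 0.001]
ft_force: [-6.3, -5.3, 19.2]
opening: 0.294
grasp_force: 53.1
```

Call:
drive_tool --commands '[[[0,0,-1],0],[[0,0,-1],0],[[0,0,-1],0],[[0,0,-30],0],[[0,0,-75],0]]' --jaw 46

```text
t: 13.05
tool_pos: [0.4879, 0.4029, 0.0917]
orientation: [0.002, 0.998, -0.067, -0.002]
ft_force: [0.7, 0.4, 1.3]
opening: 0.539
grasp_force: 0.0
```

Call:
drive_tool --commands '[[[0,0,-40],0],[[0,0,-80],0],[[0,0,-120],0],[[0,0,-120],0]]'

```text
t: 13.45
tool_pos: [0.4913, 0.4068, 0.2203]
orientation: [-0.004, 0.998, -0.068, 0.004]
ft_force: [0.6, 0.3, 0.5]
opening: 0.535
grasp_force: 0.0
```

Run:
```python
from h import *
print(pose());prints(snap('wrist','w6'),'blue',.005);plan([(599,-34,215,0,1)])
```

```text
(array([491.30579605, 406.76894629, 220.29917979]), array([[ 0.99082108, -0.13493658,  0.00810554],
       [-0.13499433, -0.99082125,  0.00705566],
       [ 0.00707908, -0.0080851 , -0.99994226]]))
blue [7.0046e+02 3.7932e+02 1.1077e+02 3.0000e-01] px [259.   4.]
blue [4.8816e+02 4.0553e+02 1.7353e+02 1.5000e-01] px [282. 179.]
-> (599, -34, 215, 0, 1) row [[56, 140, 0], np.float64(-2.6)] |d| 151
-> (599, -34, 215, 0, 1) row [[49, 143, 0], np.float64(-2.6)] |d| 151
-> (599, -34, 215, 0, 1) row [[43, 145, 1], np.float64(-2.6)] |d| 151
```

Call:
drive_tool --commands '[[[15,40,0],-1],[[31,80,0],-2],[[47,120,0],-2.6],[[56,140,0],-2.6],[[56,140,0],-2.6]]' --jaw 42

```text
t: 14.0
tool_pos: [0.5272, 0.253, 0.2122]
orientation: [0.002, 0.999, -0.048, -0.0]
ft_force: [-0.5, -0.4, -0.8]
opening: 0.493
grasp_force: 0.0
```

Call:
drive_tool --commands '[[[15,44,0],-1],[[30,88,0],-2],[[44,130,0],-2.6],[[49,143,0],-2.6],[[49,143,0],-2.6]]'

```text
t: 14.5
tool_pos: [0.5621, 0.1092, 0.2125]
orientation: [0.0, 1.0, -0.024, -0.0]
ft_force: [-1.0, 0.7, 0.2]
opening: 0.49
grasp_force: 0.0
```

Call:
drive_tool --commands '[[[13,44,0],-1],[[26,88,0],-2],[[43,145,1],-2.6],[[43,145,1],-2.6],[[43,145,1],-2.6]]'

```text
t: 15.0
tool_pos: [0.5985, -0.0353, 0.2116]
orientation: [-0.0, 1.0, -0.0, -0.0]
ft_force: [-0.8, 0.7, -0.0]
opening: 0.494
grasp_force: 0.0
```

Call:
drive_tool --commands '[[[0,0,0],0],[[0,0,0],0]]'

```text
t: 15.2
tool_pos: [0.5981, -0.032, 0.2123]
orientation: [-0.001, 1.0, 0.002, -0.0]
ft_force: [0.0, 0.5, -0.0]
opening: 0.494
grasp_force: 0.0
```

Run:
```python
from h import *
print(pose());prints(snap('wrist','w7'),'blue',.018);plan([(598,-34,31,0,1)])
```

```text
(array([598.08683613, -32.02670667, 212.28786807]), array([[ 9.99987684e-01,  4.96038184e-03, -1.63091677e-04],
       [ 4.96060423e-03, -9.99986726e-01,  1.39268891e-03],
       [-1.56181244e-04, -1.39348079e-03, -9.99999017e-01]]))
blue [ 5.9850e+02 -3.6040e+01  1.7983e+02  1.4000e-01] px [282. 179.]
-> (598, -34, 31, 0, 1) row [[0, 2, 181], np.float64(0.3)] |d| 181
```

Call:
drive_tool --commands '[[[0,3,45],0],[[0,3,90],0],[[0,3,135],0],[[0,3,163],0.3],[[0,3,174],0.3]]'

```text
t: 15.75
tool_pos: [0.5963, -0.0368, 0.0354]
orientation: [-0.0, 1.0, -0.001, -0.002]
ft_force: [-0.3, -0.1, 0.3]
opening: 0.491
grasp_force: 0.0
```

Call:
drive_tool --commands '[[[0,0,7],0],[[0,0,7],0]]'

```text
t: 15.95
tool_pos: [0.5987, -0.0379, 0.0317]
orientation: [-0.0, 1.0, -0.002, 0.0]
ft_force: [0.4, -0.2, -0.1]
opening: 0.491
grasp_force: 0.0
```

Call:
drive_tool --commands '[[[0,0,0],0],[[0,0,0],0],[[0,0,0],0],[[0,0,0],0],[[0,0,0],0]]' --jaw 0

```text
t: 16.45
tool_pos: [0.5996, -0.0385, 0.0331]
orientation: [-0.0, 1.0, -0.002, 0.002]
ft_force: [-0.7, 1.0, 7.1]
opening: 0.296
grasp_force: 45.3
```

Call:
drive_tool --commands '[[[0,0,-15],0],[[0,0,-60],0],[[0,0,-105],0],[[0,0,-150],0],[[0,0,-187],0]]'

```text
t: 16.95
tool_pos: [0.5984, -0.0386, 0.2224]
orientation: [0.0, 1.0, -0.002, 0.001]
ft_force: [0.7, 0.1, -1.3]
opening: 0.288
grasp_force: 44.4
```

Call:
drive_tool --commands '[[[0,0,0],0],[[0,0,0],0]]'

```text
t: 17.15
tool_pos: [0.5985, -0.0388, 0.2202]
orientation: [0.0, 1.0, -0.002, 0.001]
ft_force: [0.1, 0.4, -1.5]
opening: 0.296
grasp_force: 44.4
```

Run:
```python
from h import *
print(pose(),observe()['opening']);plan([(475.3,305.5,220,-7.7,1)])
```

```text
(array([598.53462661, -38.79250621, 220.17955006]), array([[ 9.99984816e-01, -4.79758731e-03,  2.71134627e-03],
       [-4.79623653e-03, -9.99988371e-01, -5.04477062e-04],
       [ 2.71373502e-03,  4.91465144e-04, -9.99996197e-01]])) 0.2958716594389104
-> (475.3, 305.5, 220, -7.7, 1) row [[-62, -172, 0], np.float64(3.7)] |d| 183
-> (475.3, 305.5, 220, -7.7, 1) row [[-74, -167, 0], np.float64(3.7)] |d| 183
```

Call:
drive_tool --commands '[[[-15,-43,0],1],[[-30,-86,0],2],[[-46,-129,0],3],[[-62,-172,0],3.7],[[-62,-172,0],3.7]]'

```text
t: 17.65
tool_pos: [0.5333, 0.141, 0.2175]
orientation: [-0.001, 1.0, -0.03, -0.002]
ft_force: [0.4, 0.8, -1.3]
opening: 0.295
grasp_force: 44.5
```

Call:
drive_tool --commands '[[[-18,-42,0],1],[[-37,-84,0],2],[[-56,-126,0],3],[[-74,-167,0],3.7],[[-74,-167,0],3.7]]'

```text
t: 18.15
tool_pos: [0.4702, 0.3119, 0.2174]
orientation: [-0.001, 0.998, -0.062, -0.002]
ft_force: [0.8, 0.1, -0.3]
opening: 0.294
grasp_force: 44.6
```

Call:
drive_tool --commands '[[[0,0,0],0],[[0,0,45],0],[[0,0,90],0],[[0,0,135],0],[[0,0,170],0]]'

```text
t: 18.65
tool_pos: [0.4747, 0.3019, 0.0452]
orientation: [0.002, 0.998, -0.068, -0.001]
ft_force: [0.5, 0.1, -0.6]
opening: 0.292
grasp_force: 44.6
```

Call:
drive_tool --commands '[[[0,0,10],0],[[0,0,20],0],[[0,0,27],0],[[0,0,28],0]]'

```text
t: 19.05
tool_pos: [0.4754, 0.3053, 0.0208]
orientation: [-0.0, 0.998, -0.067, 0.0]
ft_force: [0.4, -1.3, 0.0]
opening: 0.296
grasp_force: 44.6
```

Call:
drive_tool --commands '[[[0,0,-1],0],[[0,0,-1],0],[[0,0,-1],0],[[0,0,-30],0],[[0,0,-75],0]]' --jaw 46

```text
t: 19.55
tool_pos: [0.4733, 0.3043, 0.0942]
orientation: [0.001, 0.998, -0.067, -0.002]
ft_force: [0.2, -0.0, -0.6]
opening: 0.54
grasp_force: 0.0
```

Call:
drive_tool --commands '[[[0,0,-40],0],[[0,0,-80],0],[[0,0,-125],0],[[0,0,-125],0],[[0,0,-125],0]]'

```text
t: 20.05
tool_pos: [0.4753, 0.3057, 0.2219]
orientation: [-0.001, 0.998, -0.067, 0.001]
ft_force: [-0.4, 0.3, -0.2]
opening: 0.536
grasp_force: 0.0
```

Run:
```python
from h import *
print(pose());prints(snap('wrist','w8'),'blue',.005);plan([(460,-270,330,70,1)])
```

```text
(array([475.2633668 , 305.73791742, 221.88174424]), array([[ 0.99107469, -0.13327356,  0.00302047],
       [-0.13327813, -0.99107774,  0.00136455],
       [ 0.00281167, -0.00175493, -0.99999451]]))
blue [4.7525e+02 3.0669e+02 1.7248e+02 1.6000e-01] px [279. 177.]
-> (460, -270, 330, 70, 1) row [[21, 191, -37], np.float64(-25.9)] |d| 196
-> (460, -270, 330, 70, 1) row [[-65, 180, -36], np.float64(-25.9)] |d| 195
-> (460, -270, 330, 70, 1) row [[-137, 134, -37], np.float64(-25.9)] |d| 195
```

Run:
```python
from h import *
plan([(460,-300,330,-12,1)])
```

```text
-> (460, -300, 330, -12, 1) row [[22, 201, -37], np.float64(1.4)] |d| 206
-> (460, -300, 330, -12, 1) row [[27, 200, -36], np.float64(1.5)] |d| 205
-> (460, -300, 330, -12, 1) row [[32, 199, -37], np.float64(1.4)] |d| 205
```

Call:
drive_tool --commands '[[[5,43,-8],0.5],[[10,87,-16],1],[[15,130,-24],1.4],[[20,174,-32],1.4],[[22,201,-37],1.4]]'

```text
t: 20.6
tool_pos: [0.469, 0.0994, 0.2562]
orientation: [0.001, 0.997, -0.08, -0.001]
ft_force: [1.0, 0.3, -0.2]
opening: 0.539
grasp_force: 0.0
```

Call:
drive_tool --commands '[[[6,44,-8],0.5],[[12,88,-16],1],[[18,132,-24],1.4],[[24,176,-32],1.5],[[27,200,-36],1.5]]'

```text
t: 21.1
tool_pos: [0.4639, -0.1025, 0.2924]
orientation: [0.001, 0.996, -0.094, -0.001]
ft_force: [0.4, -0.3, 0.3]
opening: 0.54
grasp_force: 0.0
```

Call:
drive_tool --commands '[[[7,44,-8],0.5],[[14,88,-16],1],[[21,132,-24],1.4],[[28,176,-32],1.4],[[32,199,-37],1.4]]'

```text
t: 21.6
tool_pos: [0.4583, -0.3041, 0.3289]
orientation: [0.0, 0.994, -0.106, -0.001]
ft_force: [0.6, -0.1, 0.1]
opening: 0.536
grasp_force: 0.0
```

Call:
drive_tool --commands '[[[0,0,0],0],[[0,0,0],0],[[0,0,0],0]]'

```text
t: 21.9
tool_pos: [0.4601, -0.2984, 0.3291]
orientation: [-0.001, 0.995, -0.103, -0.001]
ft_force: [0.2, 0.1, -0.1]
opening: 0.544
grasp_force: 0.0
```

Run:
```python
from h import *
print(pose());prints(snap('wrist','w9'),'grey',0);snap('scene','s9')
```

```text
(array([ 460.05084088, -298.37289171,  329.14939539]), array([[ 0.978677  , -0.20539894, -0.00161411],
       [-0.20539659, -0.97867767,  0.00150516],
       [-0.00188885, -0.00114153, -0.99999756]]))
grey [ 6.3361e+02 -3.6768e+02  1.5970e+02  7.0000e-02] px [303.  29.]
grey [ 4.7978e+02 -4.5566e+02  1.7531e+02  1.8000e-01] px [381. 125.]
grey [ 5.1361e+02 -2.5176e+02  1.6221e+02  1.2000e-01] px [241. 131.]
grey [ 4.3410e+02 -3.4621e+02  1.7750e+02  1.4000e-01] px [313. 169.]
grey [ 4.0804e+02 -2.4129e+02  1.6734e+02  1.4000e-01] px [251. 198.]
grey [150.21   8.47  93.98   0.24] px [157. 351.]
```

View pics/w9.png

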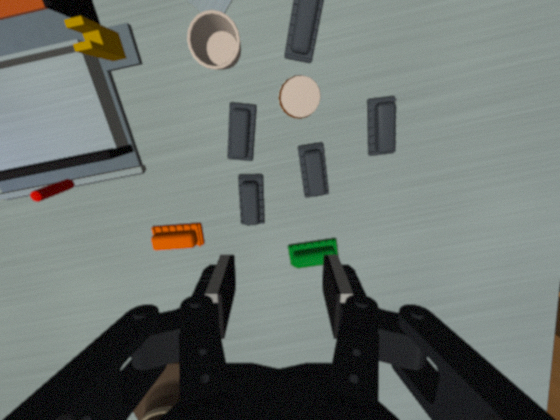

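Run:
```python
from h import *
plan([(408,-241,120,-12.5,1),(408,-241,13.5,-12.5,1)])
```

```text
-> (408, -241, 120, -12.5, 1) row [[-63, -45, 210], np.float64(0.7)] |d| 224
-> (408, -241, 13.5, -12.5, 1) row [[0, 0, 106], np.float64(-0.0)] |d| 106
```

Call:
drive_tool --commands '[[[-13,-9,42],0.7],[[-26,-18,85],0.7],[[-39,-27,128],0.7],[[-52,-36,171],0.7],[[-63,-45,210],0.7]]' --jaw 44

```text
t: 22.5
tool_pos: [0.4068, -0.2413, 0.1189]
orientation: [-0.0, 0.994, -0.109, 0.0]
ft_force: [1.5, -0.5, -0.7]
opening: 0.514
grasp_force: 0.0
```

Call:
drive_tool --commands '[[[0,0,0],0],[[0,0,35],0],[[0,0,70],0],[[0,0,98],0],[[0,0,106],0]]'

```text
t: 23.0
tool_pos: [0.4082, -0.2429, 0.0136]
orientation: [-0.0, 0.994, -0.11, -0.001]
ft_force: [-0.1, -0.3, -0.3]
opening: 0.515
grasp_force: 0.0
```

Call:
drive_tool --commands '[[[0,0,0],0],[[0,0,0],0]]'

```text
t: 23.2
tool_pos: [0.4091, -0.2436, 0.0159]
orientation: [0.0, 0.994, -0.11, 0.001]
ft_force: [-0.2, -1.3, 0.2]
opening: 0.518
grasp_force: 0.0
```

Call:
drive_tool --commands '[[[0,0,0],0],[[0,0,0],0],[[0,0,0],0],[[0,0,0],0],[[0,0,0],0]]' --jaw 0

```text
t: 23.7
tool_pos: [0.409, -0.2436, 0.0161]
orientation: [0.001, 0.994, -0.11, 0.002]
ft_force: [0.2, 0.4, 7.5]
opening: 0.294
grasp_force: 44.3
```

Call:
drive_tool --commands '[[[0,0,-15],0],[[0,0,-60],0],[[0,0,-105],0],[[0,0,-150],0],[[0,0,-195],0]]'

```text
t: 24.2
tool_pos: [0.4074, -0.2428, 0.2124]
orientation: [0.0, 0.994, -0.11, 0.001]
ft_force: [1.2, -1.1, -1.3]
opening: 0.292
grasp_force: 44.4
```

Call:
drive_tool --commands '[[[0,0,-20],0],[[0,0,-20],0],[[0,0,-20],0]]'

```text
t: 24.5
tool_pos: [0.4075, -0.2429, 0.2298]
orientation: [0.0, 0.994, -0.11, 0.001]
ft_force: [0.5, -0.2, -0.6]
opening: 0.295
grasp_force: 44.4
```

Run:
```python
from h import *
print(pose(),observe()['opening']);plan([(599,91,228,-1,1),(599,91,36,-1,1)])
```

```text
(array([ 407.52421376, -242.90043702,  229.83499665]), array([[ 9.75687764e-01, -2.19161287e-01,  1.31090078e-03],
       [-2.19160462e-01, -9.75688545e-01, -7.44612690e-04],
       [ 1.44222115e-03,  4.39211870e-04, -9.99998864e-01]])) 0.29542213757786806
-> (599, 91, 228, -1, 1) row [[57, -184, 1], np.float64(-5.8)] |d| 193
-> (599, 91, 228, -1, 1) row [[75, -177, 1], np.float64(-5.9)] |d| 192
-> (599, 91, 36, -1, 1) row [[0, 0, 192], np.float64(0.0)] |d| 192
```

Call:
drive_tool --commands '[[[13,-43,0],-1.5],[[26,-86,0],-3],[[40,-129,0],-4.5],[[54,-172,1],-5.8],[[57,-184,1],-5.8]]'

```text
t: 25.0
tool_pos: [0.5046, -0.0705, 0.2266]
orientation: [-0.001, 0.998, -0.056, -0.001]
ft_force: [-0.3, 0.7, -0.5]
opening: 0.298
grasp_force: 44.4
```

Call:
drive_tool --commands '[[[18,-42,0],-1.5],[[36,-85,0],-3],[[54,-128,0],-4.5],[[72,-170,1],-5.9],[[75,-177,1],-5.9]]'

```text
t: 25.5
tool_pos: [0.5994, 0.097, 0.2251]
orientation: [-0.002, 1.0, -0.005, -0.001]
ft_force: [-0.1, 0.5, -1.0]
opening: 0.291
grasp_force: 44.4
```

Call:
drive_tool --commands '[[[0,0,0],0],[[0,0,0],0],[[0,0,0],0]]'

```text
t: 25.8
tool_pos: [0.5986, 0.0886, 0.2269]
orientation: [0.001, 1.0, -0.01, -0.0]
ft_force: [0.6, 0.5, -0.6]
opening: 0.294
grasp_force: 44.4
```

Run:
```python
from h import *
print(pose(),observe()['opening']);plan([(599,91,36,-1,1)])
```

```text
(array([598.62593714,  88.58128298, 226.86766985]), array([[ 9.99811857e-01, -1.93727622e-02, -9.73084233e-04],
       [-1.93739989e-02, -9.99811490e-01, -1.27799476e-03],
       [-9.48142507e-04,  1.29660685e-03, -9.99998710e-01]])) 0.29410387604710925
-> (599, 91, 36, -1, 1) row [[1, -3, 191], np.float64(-0.1)] |d| 191
```

Call:
drive_tool --commands '[[[1,-3,45],0],[[1,-3,90],0],[[1,-3,135],0],[[1,-3,170],0],[[1,-3,185],0]]'

```text
t: 26.3
tool_pos: [0.5979, 0.0915, 0.0392]
orientation: [0.001, 1.0, -0.009, -0.002]
ft_force: [-1.0, 0.3, -0.1]
opening: 0.295
grasp_force: 44.4
```

Call:
drive_tool --commands '[[[0,0,4],0],[[0,0,8],0],[[0,0,8],0]]'

```text
t: 26.6
tool_pos: [0.6013, 0.0938, 0.0357]
orientation: [-0.0, 1.0, -0.009, 0.001]
ft_force: [-0.7, 0.8, -0.5]
opening: 0.291
grasp_force: 44.4
```

Call:
drive_tool --commands '[[[0,0,0],0],[[0,0,0],0],[[0,0,0],0],[[0,0,-30],0],[[0,0,-75],0]]' --jaw 42

```text
t: 27.1
tool_pos: [0.5983, 0.0935, 0.1078]
orientation: [0.0, 1.0, -0.008, -0.003]
ft_force: [1.5, -0.8, 1.0]
opening: 0.491
grasp_force: 0.0
```

Call:
drive_tool --commands '[[[0,0,-40],0],[[0,0,-80],0],[[0,0,-115],0],[[0,0,-115],0],[[0,0,-115],0]]'

```text
t: 27.6
tool_pos: [0.6006, 0.0939, 0.2255]
orientation: [-0.0, 1.0, -0.008, 0.001]
ft_force: [-0.6, 0.9, -0.1]
opening: 0.49
grasp_force: 0.0
```

Run:
```python
from h import *
print(pose());prints(snap('wrist','w10'),'grey',.018);prints(snap('scene','s10'),'grey',0,100);plan([(434,-346,215,-2.5,1)])
```

```text
(array([600.64212449,  93.94002551, 225.46928901]), array([[ 9.99857069e-01, -1.67339221e-02,  2.41179292e-03],
       [-1.67343848e-02, -9.99859956e-01,  1.71778097e-04],
       [ 2.40858064e-03, -2.12113416e-04, -9.99997077e-01]]))
grey [5.8348e+02 6.3219e+02 1.6929e+02 2.9000e-01] px [482. 405.]
-> (434, -346, 215, -2.5, 1) row [[-53, 147, 3], np.float64(0.5)] |d| 156
-> (434, -346, 215, -2.5, 1) row [[-51, 148, 3], np.float64(0.5)] |d| 157
-> (434, -346, 215, -2.5, 1) row [[-50, 149, 3], np.float64(0.5)] |d| 157
```

Run:
```python
from h import *
c=load('w10');u,v=pix(c,[[.599,.091,.054]])[0].round().astype(int);print(u,v)
im=c['color']
for dv in(-40,-25,-10,0,10,25,40):print([im[v+dv,u+du].tolist() for du in(-30,-18,-8,0,8,18,30)])
```

```text
282 188
[[169, 183, 179], [71, 79, 80], [79, 81, 86], [72, 73, 79], [70, 72, 75], [170, 183, 180], [169, 180, 181]]
[[167, 179, 177], [81, 84, 89], [79, 84, 88], [79, 86, 89], [60, 62, 65], [166, 179, 175], [172, 184, 181]]
[[175, 187, 182], [75, 83, 85], [81, 82, 89], [75, 82, 86], [47, 54, 54], [168, 179, 177], [168, 179, 180]]
[[174, 187, 184], [81, 83, 90], [81, 87, 92], [77, 85, 91], [57, 60, 62], [175, 186, 185], [170, 184, 181]]
[[175, 190, 183], [84, 88, 96], [83, 90, 93], [80, 86, 89], [51, 54, 58], [170, 186, 182], [171, 185, 183]]
[[176, 189, 187], [99, 109, 109], [76, 82, 86], [77, 83, 84], [79, 85, 89], [174, 186, 186], [173, 188, 187]]
[[178, 190, 187], [178, 190, 188], [180, 192, 190], [177, 190, 189], [178, 191, 190], [174, 187, 186], [172, 186, 188]]
```

Call:
drive_tool --commands '[[[-15,43,1],0.5],[[-30,86,2],0.5],[[-45,129,3],0.5],[[-53,147,3],0.5],[[-53,147,3],0.5]]'

```text
t: 28.2
tool_pos: [0.5428, -0.0563, 0.2199]
orientation: [0.001, 1.0, -0.016, -0.002]
ft_force: [-0.8, 0.2, 0.1]
opening: 0.492
grasp_force: 0.0
```

Call:
drive_tool --commands '[[[-15,43,1],0.5],[[-30,86,2],0.5],[[-45,129,3],0.5],[[-51,148,3],0.5],[[-51,148,3],0.5]]'

```text
t: 28.7
tool_pos: [0.4888, -0.2014, 0.2172]
orientation: [0.0, 1.0, -0.019, -0.001]
ft_force: [-0.0, 0.4, -1.2]
opening: 0.49
grasp_force: 0.0
```

Call:
drive_tool --commands '[[[-15,43,1],0.5],[[-30,86,2],0.5],[[-45,129,3],0.5],[[-50,149,3],0.5],[[-50,149,3],0.5]]' --jaw 44

```text
t: 29.2
tool_pos: [0.4344, -0.3478, 0.2143]
orientation: [-0.0, 1.0, -0.023, -0.001]
ft_force: [0.1, -0.3, -0.8]
opening: 0.519
grasp_force: 0.0
```

Call:
drive_tool --commands '[[[0,0,0],0],[[0,0,0],0],[[0,0,0],0]]'

```text
t: 29.5
tool_pos: [0.4361, -0.3442, 0.2151]
orientation: [-0.0, 1.0, -0.02, 0.0]
ft_force: [0.3, -0.4, -0.3]
opening: 0.513
grasp_force: 0.0
```

Run:
```python
from h import *
print(pose());prints(snap('wrist','w11'),'grey',0);plan([(434,-346,14,-2.5,1)])
```

```text
(array([ 436.11340271, -344.20581323,  215.13252789]), array([[ 9.99206017e-01, -3.98412733e-02,  8.90708735e-05],
       [-3.98413266e-02, -9.99205767e-01,  7.10188371e-04],
       [ 6.07053215e-05, -7.13173196e-04, -9.99999744e-01]]))
grey [ 5.7495e+02 -5.1620e+01  1.7910e+02  1.0000e-01] px [11. 62.]
grey [ 6.3330e+02 -3.6680e+02  1.5936e+02  5.0000e-02] px [287.  14.]
grey [ 5.1329e+02 -2.5273e+02  1.6251e+02  1.3000e-01] px [194. 111.]
grey [ 4.7935e+02 -4.5596e+02  1.7508e+02  1.6000e-01] px [378. 135.]
grey [ 4.3458e+02 -3.4710e+02  1.7696e+02  1.2000e-01] px [282. 177.]
-> (434, -346, 14, -2.5, 1) row [[-2, 2, 201], np.float64(0.2)] |d| 201
```

Call:
drive_tool --commands '[[[-2,3,45],0],[[-2,3,90],0],[[-2,3,135],0],[[-2,3,175],0.2],[[-2,3,193],0.2]]'

```text
t: 30.05
tool_pos: [0.4316, -0.3468, 0.0188]
orientation: [-0.001, 1.0, -0.023, -0.002]
ft_force: [0.6, -0.2, 0.4]
opening: 0.511
grasp_force: 0.0
```

Call:
drive_tool --commands '[[[0,0,7],0],[[0,0,7],0]]'

```text
t: 30.25
tool_pos: [0.433, -0.3483, 0.0148]
orientation: [-0.0, 1.0, -0.023, -0.0]
ft_force: [-0.2, -0.3, 0.3]
opening: 0.512
grasp_force: 0.0
```

Call:
drive_tool --commands '[[[0,0,0],0],[[0,0,0],0],[[0,0,0],0],[[0,0,0],0],[[0,0,0],0]]' --jaw 0

```text
t: 30.75
tool_pos: [0.4339, -0.3496, 0.0168]
orientation: [0.001, 1.0, -0.023, 0.001]
ft_force: [-0.8, 1.3, 8.1]
opening: 0.292
grasp_force: 45.9
```

Call:
drive_tool --commands '[[[0,0,-15],0],[[0,0,-60],0],[[0,0,-105],0],[[0,0,-150],0],[[0,0,-195],0]]'

```text
t: 31.25
tool_pos: [0.4325, -0.3488, 0.2127]
orientation: [0.0, 1.0, -0.023, 0.0]
ft_force: [0.1, 0.6, -1.1]
opening: 0.291
grasp_force: 44.9
```

Call:
drive_tool --commands '[[[0,0,-20],0],[[0,0,-20],0],[[0,0,-20],0]]'

```text
t: 31.55
tool_pos: [0.4326, -0.3489, 0.2303]
orientation: [0.0, 1.0, -0.023, 0.0]
ft_force: [-0.9, 0.3, -1.8]
opening: 0.293
grasp_force: 45.0
```

Run:
```python
from h import *
print(pose(),observe()['opening']);plan([(598,28,228,-1,1)])
```

```text
(array([ 432.57246584, -348.88372001,  230.34071854]), array([[ 9.98920104e-01, -4.64595842e-02,  3.65694246e-04],
       [-4.64594241e-02, -9.98920083e-01, -4.34699034e-04],
       [ 3.85495263e-04,  4.17239660e-04, -9.99999839e-01]])) 0.2932136858897687
-> (598, 28, 228, -1, 1) row [[74, -192, 1], np.float64(-0.8)] |d| 206
-> (598, 28, 228, -1, 1) row [[76, -191, 1], np.float64(-0.9)] |d| 206
```

Call:
drive_tool --commands '[[[16,-43,0],-0.4],[[32,-86,0],-0.8],[[48,-129,0],-0.8],[[64,-170,1],-0.8],[[74,-192,1],-0.8]]'

```text
t: 32.05
tool_pos: [0.5158, -0.156, 0.2273]
orientation: [-0.001, 1.0, -0.014, -0.001]
ft_force: [-0.5, -0.2, -0.6]
opening: 0.292
grasp_force: 44.9
```

Call:
drive_tool --commands '[[[17,-43,0],-0.4],[[34,-86,0],-0.9],[[51,-129,0],-0.9],[[68,-170,1],-0.9],[[76,-191,1],-0.9]]'

```text
t: 32.55
tool_pos: [0.5976, 0.0327, 0.2259]
orientation: [-0.001, 1.0, -0.006, -0.002]
ft_force: [-0.4, -0.4, -1.1]
opening: 0.291
grasp_force: 44.9
```

Call:
drive_tool --commands '[[[0,0,0],0],[[0,0,0],0],[[0,0,0],0]]'

```text
t: 32.85
tool_pos: [0.5971, 0.0261, 0.2271]
orientation: [0.001, 1.0, -0.009, -0.001]
ft_force: [0.2, -0.2, -0.9]
opening: 0.294
grasp_force: 44.9
```

```bash
sed -i 's/(mx<90)/(mx<118)/' h.py
python3 - <<'E'
from h import *
print(pose(),observe()['opening']);prints(snap('wrist','w12'),'grey',.018);plan([(598,28,36,-1,1)])
E
```

```text
(array([597.07057273,  26.0517686 , 227.10631293]), array([[ 0.99982779, -0.01843813, -0.00210466],
       [-0.01844039, -0.9998294 , -0.00105648],
       [-0.00208482,  0.00109511, -0.99999723]])) 0.29420883829632366
grey [5.9931e+02 9.4080e+01 1.3400e+00 1.1000e-01] px [220. 176.]
grey [ 5.2258e+02 -2.3506e+02  1.5658e+02  2.6000e-01] px [496. 234.]
grey [2.0649e+02 3.1701e+02 4.5920e+01 2.9000e-01] px [ 94. 412.]
-> (598, 28, 36, -1, 1) row [[1, -2, 192], np.float64(-0.1)] |d| 192
```

Call:
drive_tool --commands '[[[1,-2,45],0],[[1,-2,90],0],[[1,-2,135],0],[[1,-2,170],0],[[1,-2,185],0]]'

```text
t: 33.4
tool_pos: [0.5964, 0.028, 0.0399]
orientation: [0.001, 1.0, -0.009, -0.003]
ft_force: [0.4, -0.5, 0.0]
opening: 0.289
grasp_force: 44.9
```

Call:
drive_tool --commands '[[[0,0,4],0],[[0,0,9],0],[[0,0,9],0]]'

```text
t: 33.7
tool_pos: [0.5999, 0.0297, 0.0355]
orientation: [-0.0, 1.0, -0.009, 0.001]
ft_force: [0.2, -0.5, -1.0]
opening: 0.289
grasp_force: 44.9
```

Call:
drive_tool --commands '[[[0,0,0],0],[[0,0,0],0],[[0,0,0],0],[[0,0,-30],0],[[0,0,-75],0]]' --jaw 42

```text
t: 34.2
tool_pos: [0.597, 0.0297, 0.108]
orientation: [0.0, 1.0, -0.008, -0.003]
ft_force: [1.4, -0.4, 0.2]
opening: 0.49
grasp_force: 0.0
```

Call:
drive_tool --commands '[[[0,0,-40],0],[[0,0,-80],0],[[0,0,-115],0],[[0,0,-115],0],[[0,0,-115],0]]'

```text
t: 34.7
tool_pos: [0.5992, 0.0299, 0.2255]
orientation: [0.0, 1.0, -0.008, 0.001]
ft_force: [-0.8, -0.6, -0.3]
opening: 0.491
grasp_force: 0.0
```

Run:
```python
from h import *
print(pose());prints(snap('wrist','w13'),'grey',.018);plan([(480,-456,215,-4.7,1)])
```

```text
(array([599.23770133,  29.88218919, 225.49424189]), array([[ 9.99857727e-01, -1.66930489e-02,  2.42226398e-03],
       [-1.66930310e-02, -9.99860661e-01, -2.76268703e-05],
       [ 2.42238765e-03, -1.28119880e-05, -9.99997066e-01]]))
grey [5.9955e+02 3.0420e+01 1.7909e+02 9.0000e-02] px [279. 177.]
grey [5.9940e+02 9.4640e+01 1.7936e+02 1.0000e-01] px [224. 178.]
grey [ 5.2262e+02 -2.3525e+02  1.5674e+02  2.6000e-01] px [500. 238.]
-> (480, -456, 215, -4.7, 1) row [[-37, 163, 3], np.float64(1.2)] |d| 167
-> (480, -456, 215, -4.7, 1) row [[-33, 163, 3], np.float64(1.3)] |d| 166
-> (480, -456, 215, -4.7, 1) row [[-30, 164, 3], np.float64(1.2)] |d| 167
```

Call:
drive_tool --commands '[[[-10,45,1],0.5],[[-20,90,2],1],[[-30,135,3],1.2],[[-37,163,3],1.2],[[-37,163,3],1.2]]'

```text
t: 35.25
tool_pos: [0.5567, -0.1384, 0.2195]
orientation: [0.001, 1.0, -0.023, -0.002]
ft_force: [0.5, 0.1, 0.3]
opening: 0.495
grasp_force: 0.0
```

Call:
drive_tool --commands '[[[-9,45,1],0.5],[[-18,90,2],1],[[-27,135,3],1.3],[[-33,163,3],1.3],[[-33,163,3],1.3]]'

```text
t: 35.75
tool_pos: [0.5175, -0.2987, 0.2165]
orientation: [0.001, 0.999, -0.033, -0.002]
ft_force: [0.6, -0.1, -0.1]
opening: 0.491
grasp_force: 0.0
```

Call:
drive_tool --commands '[[[-8,45,1],0.5],[[-16,90,2],1],[[-24,135,3],1.2],[[-30,164,3],1.2],[[-30,164,3],1.2]]' --jaw 44

```text
t: 36.25
tool_pos: [0.4776, -0.4598, 0.2133]
orientation: [0.0, 0.999, -0.043, -0.001]
ft_force: [0.4, 0.1, -0.6]
opening: 0.512
grasp_force: 0.0
```

Call:
drive_tool --commands '[[[0,0,0],0],[[0,0,0],0],[[0,0,0],0]]'

```text
t: 36.55
tool_pos: [0.4815, -0.4539, 0.2151]
orientation: [-0.001, 0.999, -0.039, 0.0]
ft_force: [0.7, -0.3, -0.2]
opening: 0.519
grasp_force: 0.0
```

Run:
```python
from h import *
print(pose());prints(snap('wrist','w14'),'grey',0);plan([(480,-456,15,-4.8,1)])
```

```text
(array([ 481.47376021, -453.91787222,  215.10709579]), array([[ 9.96932163e-01, -7.82702845e-02,  1.58884781e-04],
       [-7.82704111e-02, -9.96931578e-01,  1.08238414e-03],
       [ 7.36787404e-05, -1.09149954e-03, -9.99999402e-01]]))
grey [ 6.5405e+02 -2.0799e+02  1.6210e+01  3.3000e-01] px [33. 44.]
grey [ 5.1372e+02 -2.5198e+02  1.6366e+02  1.7000e-01] px [102. 163.]
grey [ 4.7980e+02 -4.5739e+02  1.7478e+02  4.0000e-02] px [283. 178.]
-> (480, -456, 15, -4.8, 1) row [[-1, 2, 200], np.float64(0.3)] |d| 200
```

Call:
drive_tool --commands '[[[-1,3,45],0],[[-1,3,90],0],[[-1,3,135],0],[[-1,3,175],0.4],[[-1,3,193],0.4]]'

```text
t: 37.1
tool_pos: [0.4777, -0.4564, 0.0183]
orientation: [-0.002, 0.999, -0.044, -0.002]
ft_force: [-0.3, 0.4, 0.1]
opening: 0.512
grasp_force: 0.0
```

Call:
drive_tool --commands '[[[0,0,7],0],[[0,0,7],0]]'

```text
t: 37.3
tool_pos: [0.4792, -0.4582, 0.0148]
orientation: [-0.0, 0.999, -0.044, -0.0]
ft_force: [-0.2, -0.1, 0.2]
opening: 0.516
grasp_force: 0.0
```

Call:
drive_tool --commands '[[[0,0,0],0],[[0,0,0],0],[[0,0,0],0],[[0,0,0],0],[[0,0,0],0]]' --jaw 0

```text
t: 37.8
tool_pos: [0.48, -0.4598, 0.0172]
orientation: [0.001, 0.999, -0.044, 0.001]
ft_force: [0.1, 0.4, 6.8]
opening: 0.292
grasp_force: 45.3
```

Call:
drive_tool --commands '[[[0,0,-15],0],[[0,0,-60],0],[[0,0,-105],0],[[0,0,-150],0],[[0,0,-195],0]]'

```text
t: 38.3
tool_pos: [0.4786, -0.4588, 0.2134]
orientation: [0.0, 0.999, -0.044, 0.0]
ft_force: [0.8, -0.4, -0.4]
opening: 0.296
grasp_force: 44.5
```

Call:
drive_tool --commands '[[[0,0,-20],0],[[0,0,-20],0],[[0,0,-20],0]]'

```text
t: 38.6
tool_pos: [0.4787, -0.4589, 0.2311]
orientation: [0.0, 0.999, -0.044, 0.0]
ft_force: [0.3, 0.7, -0.6]
opening: 0.296
grasp_force: 44.5
```

Run:
```python
from h import *
print(pose(),observe()['opening']);plan([(598,-35,228,-1,1)])
```

```text
(array([ 478.71299826, -458.87708056,  231.09586843]), array([[ 9.96104783e-01, -8.81754701e-02,  5.90483182e-04],
       [-8.81750726e-02, -9.96104768e-01, -6.68520627e-04],
       [ 6.47130234e-04,  6.13850696e-04, -9.99999602e-01]])) 0.29629672969326787
-> (598, -35, 228, -1, 1) row [[41, -216, 1], np.float64(-2.0)] |d| 220
-> (598, -35, 228, -1, 1) row [[48, -215, 2], np.float64(-2.1)] |d| 220
```

Call:
drive_tool --commands '[[[8,-44,0],-0.5],[[17,-88,0],-1],[[25,-132,0],-1.5],[[33,-176,1],-2],[[41,-216,1],-2]]'

```text
t: 39.1
tool_pos: [0.5381, -0.2448, 0.2275]
orientation: [-0.001, 1.0, -0.026, -0.002]
ft_force: [0.4, 0.3, -1.1]
opening: 0.293
grasp_force: 44.5
```

Call:
drive_tool --commands '[[[10,-44,0],-0.5],[[20,-88,0],-1],[[30,-132,0],-1.5],[[40,-176,1],-2.1],[[48,-215,2],-2.1]]'

```text
t: 39.6
tool_pos: [0.5975, -0.0328, 0.2256]
orientation: [-0.0, 1.0, -0.008, -0.001]
ft_force: [0.2, -0.1, -1.1]
opening: 0.293
grasp_force: 44.5
```

Call:
drive_tool --commands '[[[0,0,0],0],[[0,0,0],0],[[0,0,0],0]]'

```text
t: 39.9
tool_pos: [0.5974, -0.0368, 0.2262]
orientation: [0.0, 1.0, -0.009, -0.001]
ft_force: [0.0, -0.7, -0.6]
opening: 0.293
grasp_force: 44.6
```

Run:
```python
from h import *
print(pose(),observe()['opening']);plan([(598,-35,36,-1,1)])
```

```text
(array([597.44780846, -36.77933182, 226.16593044]), array([[ 9.99834324e-01, -1.80686784e-02, -2.20159782e-03],
       [-1.80705335e-02, -9.99836374e-01, -8.25672416e-04],
       [-2.18631877e-03,  8.65319670e-04, -9.99997236e-01]])) 0.29288488454007616
-> (598, -35, 36, -1, 1) row [[1, -2, 190], np.float64(-0.0)] |d| 190
```

Call:
drive_tool --commands '[[[1,-2,45],0],[[1,-2,90],0],[[1,-2,135],0],[[1,-2,170],0],[[1,-2,184],0]]'

```text
t: 40.4
tool_pos: [0.5964, -0.0355, 0.0395]
orientation: [0.0, 1.0, -0.01, -0.003]
ft_force: [-0.2, -0.6, -0.2]
opening: 0.297
grasp_force: 44.5
```

Call:
drive_tool --commands '[[[0,0,4],0],[[0,0,9],0],[[0,0,9],0]]'

```text
t: 40.7
tool_pos: [0.6006, -0.0338, 0.0359]
orientation: [0.0, 1.0, -0.009, 0.001]
ft_force: [0.8, -0.2, -1.1]
opening: 0.294
grasp_force: 44.6
```

Call:
drive_tool --commands '[[[0,0,0],0],[[0,0,0],0],[[0,0,0],0],[[0,0,-30],0],[[0,0,-75],0]]' --jaw 42

```text
t: 41.2
tool_pos: [0.5973, -0.0333, 0.1079]
orientation: [-0.0, 1.0, -0.008, -0.003]
ft_force: [1.5, -0.5, 0.2]
opening: 0.494
grasp_force: 0.0
```

Call:
drive_tool --commands '[[[0,0,-40],0],[[0,0,-80],0],[[0,0,-115],0],[[0,0,-115],0],[[0,0,-115],0]]'

```text
t: 41.7
tool_pos: [0.5996, -0.0333, 0.2254]
orientation: [0.0, 1.0, -0.008, 0.001]
ft_force: [-1.3, 0.3, -0.5]
opening: 0.493
grasp_force: 0.0
```

Run:
```python
from h import *
print(pose());prints(snap('wrist','w15'),'grey',.018);snap('scene','s15');plan([(500,-24,240,89,1)])
```

```text
(array([599.62020569, -33.32098737, 225.3923603 ]), array([[ 9.99858050e-01, -1.66960064e-02,  2.26348209e-03],
       [-1.66954490e-02, -9.99860586e-01, -2.64931380e-04],
       [ 2.26758982e-03,  2.27103923e-04, -9.99997403e-01]]))
grey [ 6.3634e+02 -3.5502e+02  1.5829e+02  4.0000e-02] px [547. 157.]
grey [5.9963e+02 9.3400e+01 1.7998e+02 1.7000e-01] px [169. 180.]
grey [6.0004e+02 3.0660e+01 1.7897e+02 1.1000e-01] px [225. 178.]
grey [ 5.9902e+02 -3.3190e+01  1.7929e+02  1.0000e-01] px [279. 178.]
grey [ 5.2274e+02 -2.3670e+02  1.5887e+02  2.8000e-01] px [450. 238.]
-> (500, -24, 240, 89, 1) row [[-33, -3, -6], np.float64(-30.0)] |d| 34
-> (500, -24, 240, 89, 1) row [[-27, -18, -5], np.float64(-30.0)] |d| 33
-> (500, -24, 240, 89, 1) row [[-14, -30, -6], np.float64(-29.9)] |d| 34
```

View pics/w15.png

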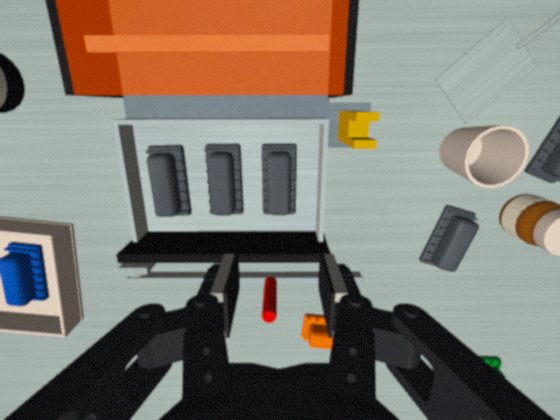

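Call:
drive_tool --commands '[[[-8,-1,-1],-8],[[-16,-2,-3],-16],[[-33,-3,-6],-24],[[-33,-3,-6],-30],[[-33,-3,-6],-30]]' --jaw 50

```text
t: 42.3
tool_pos: [0.5655, -0.0299, 0.229]
orientation: [-0.0, 0.968, 0.251, -0.001]
ft_force: [0.4, -0.2, -0.2]
opening: 0.584
grasp_force: 0.0
```

Call:
drive_tool --commands '[[[-9,-6,-1],-8],[[-18,-12,-3],-16],[[-27,-18,-5],-24],[[-27,-18,-5],-30],[[-27,-18,-5],-30]]'

```text
t: 42.8
tool_pos: [0.5337, -0.0273, 0.2345]
orientation: [-0.0, 0.871, 0.492, -0.0]
ft_force: [0.7, 1.3, -0.1]
opening: 0.587
grasp_force: 0.0
```

Call:
drive_tool --commands '[[[-5,-10,-1],-8],[[-10,-20,-3],-16],[[-14,-30,-6],-24],[[-14,-30,-6],-29.9],[[-14,-30,-6],-29.9]]'

```text
t: 43.3
tool_pos: [0.501, -0.0238, 0.2409]
orientation: [-0.0, 0.715, 0.699, -0.0]
ft_force: [-0.6, 0.2, -0.1]
opening: 0.587
grasp_force: 0.0
```

Call:
drive_tool --commands '[[[0,0,0],0],[[0,0,0],0],[[0,0,0],0]]'

```text
t: 43.6
tool_pos: [0.5012, -0.0237, 0.2411]
orientation: [-0.0, 0.714, 0.7, -0.0]
ft_force: [1.0, 0.2, 0.4]
opening: 0.584
grasp_force: 0.0
```

Run:
```python
from h import *
print(pose());c=snap('wrist','w16')
im=c['color'].astype(int); m=((im[...,0]>110)&(im[...,1]<60)&(im[...,2]<60)).astype(np.uint8)
k,l,st,ce=cv2.connectedComponentsWithStats(m)
print([(st[i].tolist(),ce[i].round(1).tolist()) for i in range(1,k) if st[i,4]>30])
print(pix(c,[[.501,-.0225,.142],[.501,-.0225,.1]]))
plan([(501,-22.5,110,89,1)])
```

```text
(array([501.16834839, -23.6792094 , 241.06047815]), array([[ 2.08436855e-02,  9.99782677e-01, -3.74099357e-04],
       [ 9.99782724e-01, -2.08436032e-02,  2.22517788e-04],
       [ 2.14671851e-04, -3.78656165e-04, -9.99999905e-01]]))
[([504, 0, 56, 25, 1114], [532.0, 10.5]), ([271, 183, 16, 30, 362], [278.3, 198.2]), ([459, 202, 101, 47, 2588], [512.8, 234.6])]
[[278.14427137 206.95326483]
 [278.18733766 193.23043995]]
-> (501, -22.5, 110, 89, 1) row [[1, 0, 131], np.float64(-0.2)] |d| 131
```

Call:
drive_tool --commands '[[[1,0,45],0],[[1,0,85],0],[[1,0,115],0],[[1,0,131],0],[[1,0,131],0]]'

```text
t: 44.15
tool_pos: [0.4995, -0.0227, 0.108]
orientation: [-0.002, 0.714, 0.7, -0.001]
ft_force: [-0.2, 0.1, 0.5]
opening: 0.586
grasp_force: 0.0
```

Call:
drive_tool --commands '[[[0,0,0],0],[[0,0,0],0],[[0,0,0],0],[[0,0,0],0],[[0,0,0],0]]' --jaw 0 --newtons 60

```text
t: 44.65
tool_pos: [0.502, -0.0228, 0.1116]
orientation: [0.001, 0.714, 0.7, 0.001]
ft_force: [-1.3, 0.7, 7.8]
opening: 0.143
grasp_force: 58.5
```

Call:
drive_tool --commands '[[[3,0,-7],0],[[6,0,-14],0],[[13,0,-28],0],[[21,0,-41],0],[[26,0,-47],0]]'

```text
t: 45.15
tool_pos: [0.5013, 0.0055, 0.1587]
orientation: [-0.0, 0.713, 0.701, 0.0]
ft_force: [1.9, 3.7, -9.8]
opening: 0.137
grasp_force: 58.4
```

Call:
drive_tool --commands '[[[0,0,0],0],[[0,12,0],0],[[0,27,0],0],[[0,42,0],0],[[0,57,0],0]]'

```text
t: 45.65
tool_pos: [0.558, 0.003, 0.1567]
orientation: [-0.001, 0.713, 0.701, -0.001]
ft_force: [-2.7, 4.6, -4.0]
opening: 0.145
grasp_force: 59.2
```

Call:
drive_tool --commands '[[[0,15,0],0],[[0,30,0],0],[[0,45,0],0],[[0,60,0],0],[[0,70,0],0]]'

```text
t: 46.15
tool_pos: [0.6286, 0.0019, 0.1566]
orientation: [-0.001, 0.713, 0.701, -0.0]
ft_force: [-1.0, 5.6, -5.0]
opening: 0.142
grasp_force: 59.2
```

Run:
```python
from h import *
o=observe();print(pose(),o['opening'],o['ft_force']);c=snap('scene','s17');w=snap('wrist','w17')
cv2.imwrite('pics/s17c.png',np.hstack([cv2.resize(c['color'][150:350,150:350,::-1],(400,400)),w['color'][10:410,100:500,::-1]]))
```

```text
(array([628.61634756,   1.85443702, 156.61856532]), array([[ 0.01775388,  0.99984095, -0.00169686],
       [ 0.99984174, -0.01775191,  0.00117073],
       [ 0.00114042, -0.00171738, -0.99999788]])) 0.14245662211962407 [-1.0411844   5.64228645 -4.96306779]
```

View pics/s17c.png

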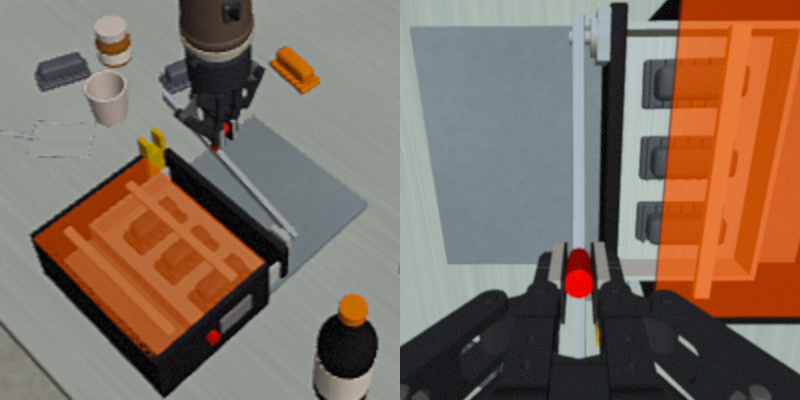

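Call:
drive_tool --commands '[[[0,10,0],0],[[0,20,0],0],[[0,28,0],0],[[0,33,0],0],[[0,35,0],0]]'

```text
t: 46.75
tool_pos: [0.6614, 0.0009, 0.1561]
orientation: [-0.002, 0.713, 0.701, -0.002]
ft_force: [-11.8, 3.4, -2.7]
opening: 0.142
grasp_force: 59.9
```

Call:
drive_tool --commands '[[[0,0,0],0],[[0,0,0],0],[[0,0,0],0]]'

```text
t: 47.05
tool_pos: [0.6613, 0.001, 0.1563]
orientation: [-0.002, 0.713, 0.701, -0.002]
ft_force: [-6.1, 5.5, -4.3]
opening: 0.145
grasp_force: 59.7
```

Call:
drive_tool --commands '[[[-5,0,6],0],[[-13,0,19],0],[[-20,0,33],0],[[-23,0,38],0],[[-24,0,40],0]]'

```text
t: 47.55
tool_pos: [0.6609, -0.0259, 0.1162]
orientation: [-0.001, 0.714, 0.7, -0.002]
ft_force: [-8.4, -0.0, 0.9]
opening: 0.145
grasp_force: 60.7
```

Call:
drive_tool --commands '[[[0,0,0],0],[[0,0,0],0],[[0,0,0],0],[[0,0,0],0],[[0,0,0],0]]' --jaw 45

```text
t: 48.05
tool_pos: [0.6634, -0.0237, 0.1176]
orientation: [0.0, 0.714, 0.701, 0.0]
ft_force: [0.4, -0.3, 0.2]
opening: 0.527
grasp_force: 0.0
```

Call:
drive_tool --commands '[[[0,0,-40],0],[[0,0,-80],0],[[0,0,-120],0],[[0,0,-130],0],[[0,0,-130],0]]'

```text
t: 48.55
tool_pos: [0.6641, -0.0235, 0.2496]
orientation: [0.002, 0.714, 0.701, 0.001]
ft_force: [-0.3, 0.8, -0.3]
opening: 0.522
grasp_force: 0.0
```

Call:
drive_tool --commands '[[[0,-40,0],0],[[0,-80,0],0],[[0,-100,0],0],[[0,-100,0],0],[[0,-100,0],0]]'

```text
t: 49.05
tool_pos: [0.5628, -0.0223, 0.2463]
orientation: [-0.0, 0.714, 0.7, -0.001]
ft_force: [0.5, -0.2, -0.2]
opening: 0.527
grasp_force: 0.0
```

Run:
```python
from h import *
print(pose());c=snap('side','d18');w=snap('wrist','w18');s=snap('scene','s18')
f=lambda i,r0,r1,c0,c1:cv2.resize(i['color'][r0:r1,c0:c1,::-1],(400,300),interpolation=2)
cv2.imwrite('pics/fin.png',np.vstack([np.hstack([f(c,165,285,150,310),f(w,0,420,0,560)]),np.hstack([f(s,215,305,190,310),f(s,120,360,150,470)])]))
```

```text
(array([562.83206879, -22.33263784, 246.33102661]), array([[ 1.88008888e-02,  9.99822695e-01, -1.05118191e-03],
       [ 9.99823170e-01, -1.88012907e-02, -3.73810805e-04],
       [-3.93508103e-04, -1.04396805e-03, -9.99999378e-01]]))
```

View pics/fin.png

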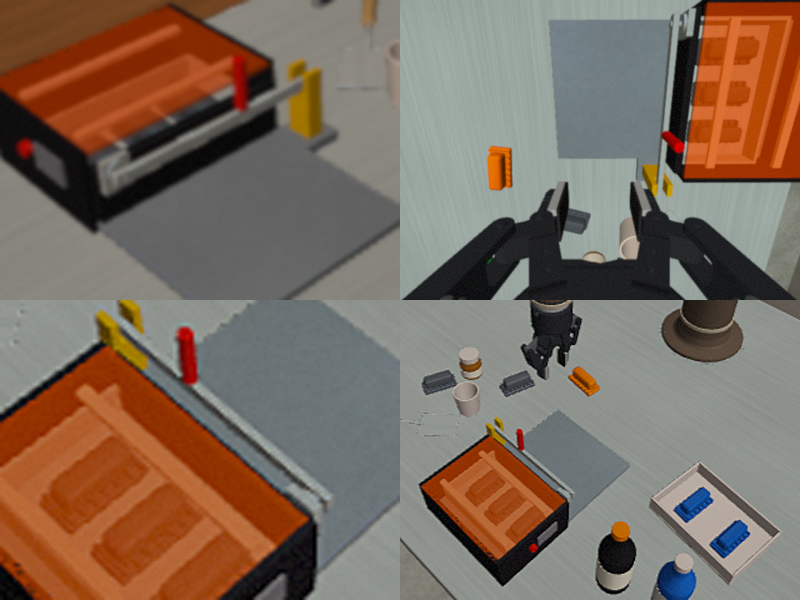

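Run:
```python
from h import *
for n in('s0','s18'):
    im=load(n)['color'].astype(int); m=((im[...,0]>130)&(im[...,1]<50)&(im[...,2]<50)).astype(np.uint8)
    k,l,st,ce=cv2.connectedComponentsWithStats(m)
    print([(st[i].tolist(),ce[i].round(1).tolist()) for i in range(1,k) if 30<st[i,4]<90])
from station import finish_job
print(finish_job())
```

```text
[([244, 223, 5, 17, 47], [246.4, 231.2])]
[([244, 223, 5, 17, 51], [246.3, 231.1])]
the job is handed in; nothing more can be done
None
```

Job handed in: the two blue prints found in the tray are in the outbox, three greys lie base down in the tray, and the other two greys are still on the table. The tray is home with the bar down in the notch; the latch rod sits within a pixel of its starting position in the scene camera, and the bottles, cup and jar were not touched.

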